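# Close down a resin block casting: demould, brush out the beaker, switch off

### The arm

A 6-joint arm with a two-finger parallel gripper is mounted at the origin on the work surface. World frame = base frame: x ahead of the robot, y to its left, z up, the work surface at z = 0. Lengths are in m, angles in rad, forces in N, time in s.
With the tool pointing down it reaches from about 0.3 to 0.775 m from the base axis. Payload 14.6 kg.
Tool frame: the origin (TCP) lies between the finger pads; the fingertips stand ctrl.tip_extent ahead of it and the grasp point (between the pads) lies 2 mm behind it (ctrl.tip_extent is the distance from the TCP to the fingertips, in m); x points along the fingers, y is the direction in which the jaws open and shut, and the axes are right-handed (so a half turn about x gives the same grasp; the last joint's range is limited). The gripper opens to 94 mm and grips with 3 to 60 N. Pads are 16 mm wide; open, the fingers measure 119 mm over their backs; the gripper's body (75 mm by 177 mm) begins 78 mm behind the grasp point.
Start: joints at [1.176, 0.3, 1.521, -0, 1.321, -0.067], TCP at [0.177, 0.521, 0.193] pointing down, gripper open.
Joint ranges: [-3.03, 3.03], [-0.79, 2.21], [0.23, 2.52], [-1.04, 4.18], [0, 3.07], [-2.55, 2.55]. Speed limits (rad/s): [2.22, 2.22, 2.57, 3.14, 3.14, 3.14].

### API

Orientations are given as a rotation vector (axis times angle).
In Python, from plant import get_state, optics, job, ctrl gives the robot as it stands.
- The arm moves only by the shell command python3 -m crank 'ROWS' [FORCE]. ROWS is JSON, a list of rows, each an object of numbers: "grip": the closure, from 0 (fully open) to 1 (shut); "tx", "ty", "tz": the shift along the world's x, y, z in mm; "ax", "ay", "az": the turn, a rotation vector about the world's x, y, z in rad. A call has 1 to 8 rows; each row is the pose to reach, as a shift and turn from the pose commanded when the call began; what a row does not reach only later rows make up. A row lasts 1/10 s, in which the tool goes at most 50 mm and 8.59 degrees, less where a joint would pass 70% of its speed; a pose out of reach is approached as far as the arm can. A call with a gripper value outside its range is refused whole. The fingers move at their own pace and stop on an object; FORCE is the grip in N (left out, the last holds). Time passes only in rows, so rows that repeat a pose let the fingers close. It gives the time, the measured TCP pose, the force and the opening at its end, in the units of the state.
- get_state(): the state, without advancing time (a new reading comes with each control period).
- optics.grab_frame(name): name is "scene" or "side" or "wrist"; returns (picture, depth): 400x640x3 uint8, red, green, blue; 400x640 float32, m along the optical axis (not along the pixel's ray), 0 where there is no reading.
- optics.get_calibration(name): a dict with "fx", "fy", "cx", "cy" (pixels), "D" ([k1, k2, p1, p2, k3] as OpenCV has them; the pictures are not rectified), "R" (3x3) and "t" (3): a world point X has camera coordinates R X + t. Camera axes: x right, y down, z forward; pixel columns grow to the right and rows downward; lengths in m; the calibration is good to about 2 mm. A picture is of the moment at which its call begins: read the wrist's pose just before it. get_calibration takes no time and is no camera call; for the wrist camera it gives the pose at the moment of the call.
- job.hand_in(): hands the job in, once; it reports no verdict.
The state is a dict: "t": time; "qpos": joint angles; "joint_vel": joint speeds; "joint_torque": joint torques, N m; "ee_pos": TCP position; "tool_rot": TCP orientation; "wrist_force": force on the tool from outside, world axes, zero at the start; "ft_torque": the same for the moment, N m; "grip_width": finger opening in m.
Only numpy, scipy, OpenCV 4.12 (cv2) and the standard library are available. Lean on these libraries where they do the work, as an engineer would, in place of code of your own. Each camera call takes 0.05 s, during which the arm holds its last target. There are 200 camera calls.

### The job

The resin batch has set: lift every cast specimen block out of the white mould by its blue holder and stand it upright, resin down, in a compartment of the steel tray, and turn the warming plate's dial back to off. Take the bottle brush from its hanger, push it right down to the bottom of the mixing beaker and draw it well up again three times without ramming the glass, and hang it back upright by its collar in the hanger. Do the parts in any order and leave everything else on the bench alone.

Things in the scene. Friction and masses are not known exactly. Their poses are not given: they have to be found in the camera images.
- warmer: Fixed bench warming plate: white housing 270 (x) x 235 (y) x 45 mm high, carrying the white block mould; the grey control strip with the dial is at its front (-x) end. Origin: centre of the underside, on the bench; z up
- mould_top (a point): Centre of the top face of the fixed white mould, 87 mm above the bench (axes as the warmer). Mould 176 (x) x 208 (y) x 42 mm; six open rectangular cavities, each 61 (x) x 43 (y) mm and 30 mm deep, two in x (centred 42 mm either side of this point) by three in y (68 mm apart)
- dial (a joint): Black thermostat dial on the control strip, turning about the vertical. Value in rad: 0 is off, against its stop; it grows as the dial is turned clockwise seen from above (to 2.4). Friction 0.03 N m; it stays where it is left. To switch off, turn it anticlockwise to the stop
- dial_grip (a point): On the dial's axis, 82 mm above the bench, at the height to grip its bar handle: 42 (x) x 14 (y) mm, standing 30 mm above the dial's round skirt (44 mm across); its top is 7 mm above this point. Turns with the dial; at dial value 0 its axes are those of the warmer
- cast1: Loose cast specimen block, 130 g (there may be fewer than six). Amber resin 58 (x) x 40 (y) x 30 mm; blue holder above: plate 56 x 38 x 5 mm, then an upright bar 50 (x) x 18 (y) mm from 35 to 63 mm above the origin. Starts in any cavity with 1.5 mm play, x along the cavity's x; only the holder stands above the mould. Origin: centre of the resin's underside; z up
- cast2: Loose cast specimen block, 130 g (there may be fewer than six). Amber resin 58 (x) x 40 (y) x 30 mm; blue holder above: plate 56 x 38 x 5 mm, then an upright bar 50 (x) x 18 (y) mm from 35 to 63 mm above the origin. Starts in any cavity with 1.5 mm play, x along the cavity's x; only the holder stands above the mould. Origin: centre of the resin's underside; z up
- cast3: Loose cast specimen block, 130 g (there may be fewer than six). Amber resin 58 (x) x 40 (y) x 30 mm; blue holder above: plate 56 x 38 x 5 mm, then an upright bar 50 (x) x 18 (y) mm from 35 to 63 mm above the origin. Starts in any cavity with 1.5 mm play, x along the cavity's x; only the holder stands above the mould. Origin: centre of the resin's underside; z up
- cast4: Loose cast specimen block, 130 g (there may be fewer than six). Amber resin 58 (x) x 40 (y) x 30 mm; blue holder above: plate 56 x 38 x 5 mm, then an upright bar 50 (x) x 18 (y) mm from 35 to 63 mm above the origin. Starts in any cavity with 1.5 mm play, x along the cavity's x; only the holder stands above the mould. Origin: centre of the resin's underside; z up
- cast5: Loose cast specimen block, 130 g (there may be fewer than six). Amber resin 58 (x) x 40 (y) x 30 mm; blue holder above: plate 56 x 38 x 5 mm, then an upright bar 50 (x) x 18 (y) mm from 35 to 63 mm above the origin. Starts in any cavity with 1.5 mm play, x along the cavity's x; only the holder stands above the mould. Origin: centre of the resin's underside; z up
- cast6: Loose cast specimen block, 130 g (there may be fewer than six). Amber resin 58 (x) x 40 (y) x 30 mm; blue holder above: plate 56 x 38 x 5 mm, then an upright bar 50 (x) x 18 (y) mm from 35 to 63 mm above the origin. Starts in any cavity with 1.5 mm play, x along the cavity's x; only the holder stands above the mould. Origin: centre of the resin's underside; z up
- tray: Loose steel block tray, 800 g, 244 (x) x 136 (y) x 28 mm high: six open compartments, each 76 (x) x 62 (y) mm, three in x (80 mm apart, the middle ones at the tray's centre) by two in y (centred 33 mm either side), with 4 mm walls as high as the rim and a 4 mm floor. Origin: centre of the underside
- beaker: Straight glass mixing beaker held fast in a grey weighted three-prong holder (100 mm disc); it does not move. 74 mm outside, 68 mm inside diameter; rim 122 mm above the bench. Origin: centre of the holder's underside
- beaker_floor (a point): Centre of the beaker's inner floor, 16 mm above the bench; the inside is 106 mm deep
- hanger: Fixed brush hanger: grey base 115 x 90 mm, a post behind (+x), on top a steel fork 46 mm wide with a 16 mm slot open towards -x. Fork top 148 mm above the bench; on the prongs' front ends, 25 to 30 mm in front of the seat, a lip 4 mm high. Origin: on the bench straight below the seat
- hanger_seat (a point): Place in the fork's slot where the brush collar rests, on the fork's top face, 148 mm up (axes as the hanger). The slot runs along x from 30 mm in front (-x) to 19 mm behind this point
- brush: Bottle brush hanging upright in the fork, 90 g, 215 mm long: pale rigid bristle head 50 mm across to 80 mm from the tip, wire stem 8 mm thick, red collar 34 mm across from 130 to 138 mm (it rests on the fork), red round handle 22 mm thick to 215 mm. Origin: tip of the bristles; z up. Lift the collar over the lip to take it out to the front, and put it back the same way
- reagent: Bystander: white plastic reagent bottle with blue cap, 150 mm high, origin at the centre of its underside. Leave it alone
- amber: Bystander: amber glass bottle with black cap, 130 mm high, origin at the centre of its underside. Leave it alone
- jar_red: Bystander: clear specimen jar with red cap, 66 mm high, origin at the centre of its underside. Leave it alone
- jar_yellow: Bystander: clear specimen jar with yellow cap, 66 mm high, origin at the centre of its underside. Leave it alone
- slide_box: Bystander: blue slide box, 85 x 105 x 34 mm, origin at the centre of its underside. Leave it alone
- tube_rack: Bystander: orange rack of capped blood tubes, 65 x 190 mm, 97 mm high, origin at the centre of its underside. Leave it alone
- stick_cup: Bystander: white cup of wooden sticks, 160 mm high, origin at the centre of its underside. Leave it alone
- petri: Bystander: stack of three clear petri dishes, 90 mm diameter, 45 mm high, origin at the centre of its underside. Leave it alone
There are look-alikes about, which are no part of the job. What is shaped like the cast1 but turquoise is not meant.

How it is judged:
By the outcome, as a careful person would: the job done as asked, in the order asked, and still so for the second after the job is handed in, with the robot touching nothing.
Of cast1, cast2, cast3, cast4, cast5, cast6 only 4 to 6 are there at a start; the rules pass over those that are not, and their reading is None.
At some moment in a run one of tray, cast1, cast2, cast3, cast4, cast5, cast6 may be knocked a few centimetres aside while the robot is not near it.
It also fails if it takes over 210 s, if anything falls off the work surface, if the arm or the gripper's body presses on something with over 40 N, if the wrist force passes 120 N, or if a joint passes its speed limit or range.

## Working session

There is one attempt and no reset: what is moved stays moved. The work goes in short steps, Python scripts to look and compute and a shell command to move; the robot and the scene stay as the last step left them, time stands still between calls to the robot, and variables do not carry over. Pictures are saved under pics/ and viewed, about 12 in all and at most 16, crops included, and the job is handed in when it is done.

```bash
ls; mkdir -p pics; python3 - <<'E'
from plant import get_state, optics, ctrl
import cv2,numpy as np
print(get_state(), ctrl.tip_extent)
for n in("scene","side","wrist"):
    c=optics.get_calibration(n);p,d=optics.grab_frame(n)
    cv2.imwrite(f"pics/{n}0.png",p[...,::-1]);np.savez(f"pics/{n}0.npz",p=p,d=d,**{k:np.array(v) for k,v in c.items()})
    print(n,c)
E
```

```text
pics
{'t': 0.0, 'qpos': array([ 1.17640278e+00,  3.00469969e-01,  1.52157077e+00, -2.25623154e-05,
        1.32070622e+00, -6.65989219e-02]), 'joint_vel': array([ 0.00118271,  0.00027795,  0.00211286, -0.00031678, -0.00176235,
       -0.00050848]), 'joint_torque': array([-1.22537302e-03, -5.31809306e+01, -3.52733839e+01,  7.08232471e-02,
        2.43911584e-02, -8.18845501e-05]), 'ee_pos': array([0.17697779, 0.52045759, 0.19239133]), 'tool_rot': array([ 0.25635521,  1.55568907, -0.25813486]), 'wrist_force': array([-0.30413781, -0.44026751, -0.00763404]), 'ft_torque': array([ 0.01391367, -0.00823577,  0.06705385]), 'grip_width': 0.09426881698753704} 0.017
scene {'fx': 361.2605721203809, 'fy': 361.2605721203809, 'cx': 320.20461825647743, 'cy': 194.62402422461037, 'D': array([-0.08356202,  0.        ,  0.        ,  0.        ,  0.        ]), 'R': array([[ 0.78049586,  0.62515718,  0.00217371],
       [ 0.36763983, -0.45617295, -0.8103994 ],
       [-0.50563541,  0.63331252, -0.58587378]]), 't': array([-0.41973618, -0.13461121,  1.56430842])}
side {'fx': 422.6742489229215, 'fy': 422.6742489229215, 'cx': 311.067349625497, 'cy': 202.53694852061773, 'D': array([-0.05006154,  0.        ,  0.        ,  0.        ,  0.        ]), 'R': array([[-0.92327525, -0.38387168,  0.01432977],
       [-0.22307828,  0.50542482, -0.83353574],
       [ 0.31272814, -0.77277958, -0.55227967]]), 't': array([0.51951924, 0.24198182, 1.30148303])}
wrist {'fx': 289.50511146398054, 'fy': 289.50511146398054, 'cx': 312.2379228276963, 'cy': 199.96121251962643, 'D': array([-0.04513779,  0.        ,  0.        ,  0.        ,  0.        ]), 'R': array([[ 3.20844230e-01,  9.47131623e-01, -8.17411395e-04],
       [ 9.16413746e-01, -3.10220192e-01,  2.52881947e-01],
       [ 2.39258912e-01, -8.18848006e-02, -9.67496797e-01]]), 't': array([-0.54871528, -0.02827721,  0.39105923])}
```

View pics/scene0.png

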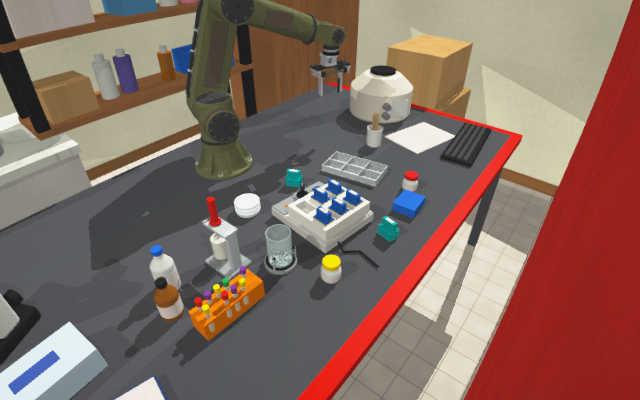

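View pics/side0.png

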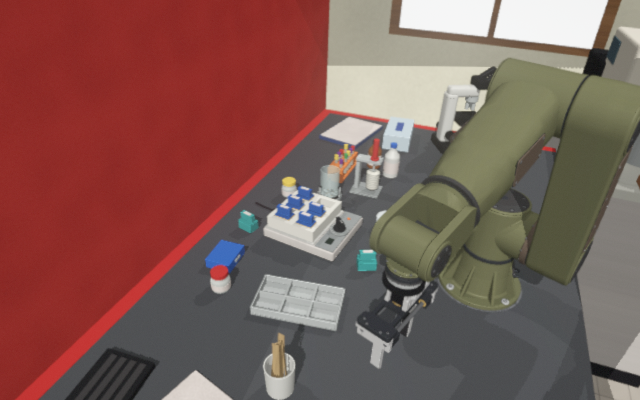

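Scene shows the mould with about five blue holders at (335,205), the tray at (355,168), the brush in its hanger at (215,230), the beaker at (280,245), and turquoise look-alikes at (293,178) and (389,229). I'll build a top-down map from the depth images.

```bash
cat > h.py <<'E'
import numpy as np,cv2
from plant import get_state, optics
def grab(n):
    s=get_state();c=optics.get_calibration(n);p,d=optics.grab_frame(n);return p,d,c
def load(f):
    z=np.load(f);return z['p'],z['d'],{k:z[k] for k in z.files if k not in'pd'}
def rays(c,uv):
    K=np.array([[c['fx'],0,c['cx']],[0,c['fy'],c['cy']],[0,0,1.]])
    q=cv2.undistortPoints(np.asarray(uv,float).reshape(-1,1,2),K,np.asarray(c['D'])).reshape(-1,2)
    return np.c_[q,np.ones(len(q))]
def cloud(p,d,c):
    v,u=np.mgrid[:400,:640];r=rays(c,np.c_[u.ravel(),v.ravel()])*d.reshape(-1,1)
    return ((r-c['t'])@c['R']).reshape(400,640,3)   # R^T(x-t)
def onplane(c,uv,z):
    r=rays(c,uv)@c['R'];o=-np.asarray(c['R']).T@c['t']
    return o+r*((z-o[2])/r[:,2:])
def topdown(views,x0,x1,y0,y1,res=.0015,zmax=.26):
    # image: up=+x, left=+y
    H=int((x1-x0)/res);W=int((y1-y0)/res);im=np.zeros((H,W,3),np.uint8);zz=np.full((H,W),-1.)
    for p,d,c in views:
        X=cloud(p,d,c).reshape(-1,3);C=p.reshape(-1,3)
        ok=(d.ravel()>0)&(X[:,2]<zmax)&(X[:,2]>-.02)
        X=X[ok];C=C[ok];o=np.argsort(X[:,2]);X=X[o];C=C[o]
        i=((x1-X[:,0])/res).astype(int);j=((y1-X[:,1])/res).astype(int)
        k=(i>=0)&(i<H)&(j>=0)&(j<W);i,j,C,z=i[k],j[k],C[k],X[k,2]
        b=z>zz[i,j]-.004;im[i[b],j[b]]=C[b];zz[i[b],j[b]]=z[b]
    return im,zz
E
python3 - <<'E'
from h import *
V=[load(f"pics/{n}0.npz") for n in("scene","side")]
im,zz=topdown(V,.1,.9,-.55,.55,.002)
im=cv2.medianBlur(im,3)
cv2.imwrite("pics/top0.png",cv2.resize(im,None,fx=1.45,fy=1.45,interpolation=0)[...,::-1])
for n,(p,d,c) in zip(("scene","side"),V):
    X=cloud(p,d,c);hsv=cv2.cvtColor(p,cv2.COLOR_RGB2HSV)
    inb=(X[...,0]>.1)&(X[...,0]<.9)&(abs(X[...,1])<.6)&(X[...,2]>.003)&(X[...,2]<.3)&(d>0)
    for nm,lo,hi in(("blue",(108,130,50),(125,255,255)),("turq",(80,120,50),(95,255,255)),("red",(0,180,80),(5,255,255))):
        m=(cv2.inRange(hsv,lo,hi)>0)&inb
        N,L,S,ct=cv2.connectedComponentsWithStats(m.astype(np.uint8))
        for i in range(1,N):
            if S[i,4]>15:
                P=X[L==i];print(n,nm,ct[i].round(),S[i,4],np.median(P,0).round(3),"zmax",np.percentile(P[:,2],97).round(3))
E
```

```text
scene blue [334. 187.] 125 [0.574 0.034 0.102] zmax 0.121
scene blue [320. 196.] 134 [ 0.562 -0.033  0.101] zmax 0.121
scene blue [352. 198.] 148 [0.655 0.024 0.101] zmax 0.121
scene blue [408. 203.] 530 [0.772 0.202 0.033] zmax 0.037
scene blue [338. 207.] 149 [ 0.648 -0.043  0.101] zmax 0.121
scene blue [323. 216.] 149 [ 0.641 -0.11   0.101] zmax 0.121
scene blue [156. 251.] 79 [ 0.422 -0.54   0.148] zmax 0.151
scene turq [293. 178.] 222 [0.351 0.067 0.034] zmax 0.063
scene turq [388. 230.] 319 [0.794 0.034 0.033] zmax 0.063
scene red [411. 175.] 104 [0.718 0.327 0.066] zmax 0.07
scene red [213. 212.] 220 [ 0.458 -0.373  0.19 ] zmax 0.233
scene red [224. 295.] 49 [ 0.632 -0.494  0.095] zmax 0.099
scene red [198. 302.] 56 [ 0.597 -0.549  0.096] zmax 0.099
side blue [394. 145.] 16 [ 0.411 -0.525  0.15 ] zmax 0.155
side blue [294. 203.] 349 [ 0.637 -0.025  0.103] zmax 0.121
side blue [311. 215.] 242 [0.557 0.045 0.101] zmax 0.121
side blue [224. 254.] 716 [0.764 0.238 0.034] zmax 0.038
side turq [248. 223.] 243 [0.777 0.06  0.034] zmax 0.062
side turq [366. 261.] 311 [0.339 0.09  0.035] zmax 0.062
side red [219. 277.] 19 [0.7   0.357 0.064] zmax 0.066
```

View pics/top0.png

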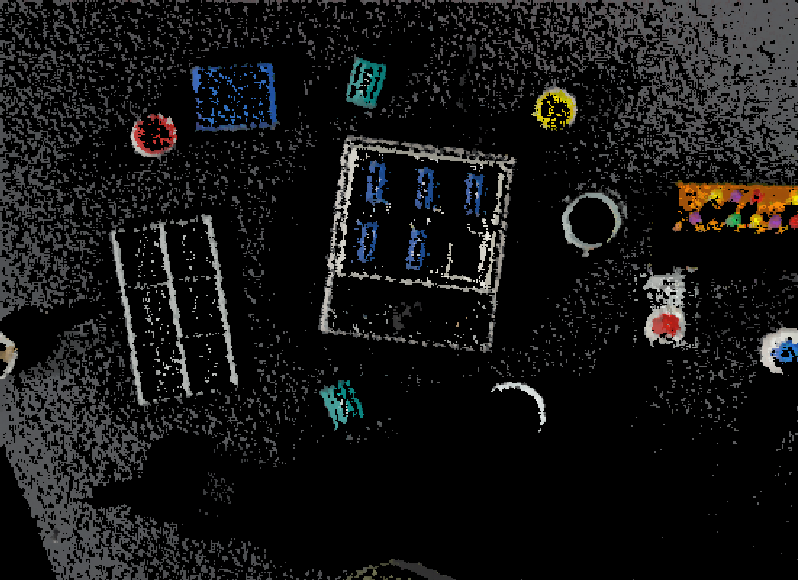

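Top-down map shows five blue holders in the mould (376,185),(426,188),(474,193),(367,240),(417,248). The cavity at (465,258) is empty. The turquoise pair at (366,83) and (343,405) are on the bench and excluded. The tray is at (175,310), the beaker at (590,222), the brush at (665,325) and the dial near (405,318). Next I'll fit these poses.

```bash
python3 - <<'E'
from h import *
from scipy.spatial.transform import Rotation as Ro
s=get_state();T=Ro.from_rotvec(s['tool_rot']).as_matrix();print("tool axes x,y,z cols\n",T.round(3))
c=optics.get_calibration("wrist");print("cam in tool",(T.T@(-c['R'].T@c['t']-s['ee_pos'])).round(3),"\ncam axis in tool\n",(T.T@c['R'].T).round(3))
for n in("scene","side"):
    p,d,c=load(f"pics/{n}0.npz");X=cloud(p,d,c);hsv=cv2.cvtColor(p,cv2.COLOR_RGB2HSV)
    bl=(cv2.inRange(hsv,(108,100,40),(125,255,255))>0)&(d>0)
    m=bl&(abs(X[...,2]-.120)<.004)&(X[...,0]<.75)&(abs(X[...,1])<.2)
    N,L,S,ct=cv2.connectedComponentsWithStats(m.astype(np.uint8))
    for i in range(1,N):
        if S[i,4]>8:
            P=X[L==i][:,:2];r=cv2.minAreaRect((P*1000).astype(np.float32));print(n,"bar",P.mean(0).round(3),S[i,4],[np.round(q,1) for q in r])
    m=(abs(X[...,2]-.028)<.003)&(abs(X[...,0]-.47)<.16)&(abs(X[...,1]-.31)<.12)&(hsv[...,1]<60)
    r=cv2.minAreaRect((X[m][:,:2]*1000).astype(np.float32));print(n,"tray",[np.round(q,1) for q in r])
    m=(abs(X[...,2]-.087)<.003)&(abs(X[...,0]-.6)<.13)&(abs(X[...,1])<.16)&(hsv[...,1]<60)
    r=cv2.minAreaRect((X[m][:,:2]*1000).astype(np.float32));print(n,"mould",[np.round(q,1) for q in r])
    m=(abs(X[...,2]-.122)<.004)&(abs(X[...,0]-.594)<.06)&(abs(X[...,1]+.264)<.06)
    if m.sum()>10:
        r=cv2.minEnclosingCircle((X[m][:,:2]*1000).astype(np.float32));print(n,"beaker",np.round(r[0],1),round(r[1],1))
    m=(abs(X[...,2]-.148)<.003)&(abs(X[...,0]-.47)<.1)&(abs(X[...,1]+.37)<.08)&(hsv[...,1]<80)
    if m.sum()>4: r=cv2.minAreaRect((X[m][:,:2]*1000).astype(np.float32));print(n,"fork",m.sum(),[np.round(q,1) for q in r])
    m=(abs(X[...,2]-.233)<.003)&(abs(X[...,0]-.45)<.05)&(abs(X[...,1]+.37)<.05)
    if m.sum()>4:print(n,"handle top",X[m].mean(0).round(4),m.sum())
E
```

```text
tool axes x,y,z cols
 [[-0.     0.322  0.947]
 [-0.001  0.947 -0.322]
 [-1.    -0.001 -0.   ]]
cam in tool [-0.193 -0.001 -0.072] 
cam axis in tool
 [[-0.    -0.253  0.967]
 [ 1.     0.001  0.001]
 [-0.001  0.967  0.253]]
scene bar [0.548 0.038] 10 [array([548.4,  36.9]), array([ 8.6, 20. ]), np.float64(50.2)]
scene bar [0.582 0.038] 17 [array([579.4,  40.2]), array([17.7, 24.6]), np.float64(82.2)]
scene bar [ 0.557 -0.029] 29 [array([557.3, -26.8]), array([16.9, 51.8]), np.float64(79.2)]
scene bar [0.654 0.029] 33 [array([650.7,  31.9]), array([19.4, 48.5]), np.float64(83.6)]
scene bar [ 0.643 -0.039] 33 [array([640.7, -36.5]), array([16.2, 49.7]), np.float64(85.9)]
scene bar [ 0.637 -0.106] 35 [array([ 633.6, -104.1]), array([16.3, 49.1]), np.float64(83.0)]
scene tray [array([475.1, 308.2]), array([244.9, 142.5]), np.float64(9.8)]
scene mould [array([579.9, -26.6]), array([212.9, 218.5]), np.float64(83.4)]
scene beaker [ 596.6 -264.3] 38.8
scene fork 272 [array([ 471.9, -368.9]), array([48., 98.]), np.float64(89.6)]
scene handle top [ 0.4531 -0.3691  0.2327] 31
side bar [ 0.628 -0.096] 24 [array([630.1, -99.1]), array([20. , 48.7]), np.float64(80.3)]
side bar [ 0.622 -0.029] 16 [array([624.3, -32.1]), array([20. , 25.6]), np.float64(65.4)]
side bar [ 0.549 -0.017] 26 [array([554.7, -18.9]), array([14.5, 49.1]), np.float64(82.1)]
side bar [0.646 0.038] 29 [array([647.3,  34. ]), array([20.1, 47.5]), np.float64(84.5)]
side bar [0.545 0.047] 14 [array([545.2,  45.7]), array([ 8.8, 23. ]), np.float64(4.7)]
side tray [array([473.8, 310. ]), array([242.6, 140.9]), np.float64(9.4)]
side mould [array([579.1, -27.8]), array([214. , 220.7]), np.float64(83.0)]
side beaker [ 593.9 -264. ] 41.2
side fork 88 [array([ 471.4, -366.1]), array([53.2, 96.5]), np.float64(86.7)]
side handle top [ 0.4521 -0.3629  0.2334] 10
```

```bash
python3 -m crank '[{"tz":100,"grip":0.45},{"tx":323,"ty":-540,"tz":140,"az":0.206,"grip":0.45},{"tx":323,"ty":-540,"tz":140,"az":0.206,"grip":0.45},{"tx":323,"ty":-540,"tz":140,"az":0.206,"grip":0.45},{"tx":323,"ty":-540,"tz":140,"az":0.206,"grip":0.45},{"tx":323,"ty":-540,"tz":140,"az":0.206,"grip":0.45},{"tx":323,"ty":-540,"tz":140,"az":0.206,"grip":0.45},{"tx":323,"ty":-540,"tz":140,"az":0.206,"grip":0.45}]' 30
```

```text
invalid input
```

```bash
python3 -m crank '[{"grip":0.45,"tx":0,"ty":0,"tz":50,"ax":0,"ay":0,"az":0}]' 30; python3 -m crank; python3 -m crank -h
```

```text
t: 0.25
ee_pos: [0.1763, 0.5186, 0.2377]
tool_rot: [0.249, 1.558, -0.266]
wrist_force: [0.3, 0.4, 0.6]
grip_width: 0.0894invalid input
invalid input: not JSON, or not a number
```

```bash
python3 -m crank '[{"grip":0.45,"tx":323,"ty":-540,"tz":90,"ax":0,"ay":0,"az":0.206},{"grip":0.45,"tx":323,"ty":-540,"tz":90,"ax":0,"ay":0,"az":0.206},{"grip":0.45,"tx":323,"ty":-540,"tz":90,"ax":0,"ay":0,"az":0.206},{"grip":0.45,"tx":323,"ty":-540,"tz":90,"ax":0,"ay":0,"az":0.206},{"grip":0.45,"tx":323,"ty":-540,"tz":90,"ax":0,"ay":0,"az":0.206},{"grip":0.45,"tx":323,"ty":-540,"tz":90,"ax":0,"ay":0,"az":0.206},{"grip":0.45,"tx":323,"ty":-540,"tz":90,"ax":0,"ay":0,"az":0.206},{"grip":0.45,"tx":323,"ty":-540,"tz":90,"ax":0,"ay":0,"az":0.206}]' 30
```

```text
t: 1.05
ee_pos: [0.3801, 0.1802, 0.2998]
tool_rot: [0.096, 1.568, -0.095]
wrist_force: [0.4, 0.3, -0.5]
grip_width: 0.0515
```

```bash
python3 -m crank '[{"grip":0.45,"tx":110,"ty":-180,"tz":30,"ax":0,"ay":0,"az":0.1},{"grip":0.45,"tx":110,"ty":-180,"tz":30,"ax":0,"ay":0,"az":0.1},{"grip":0.45,"tx":110,"ty":-180,"tz":30,"ax":0,"ay":0,"az":0.1},{"grip":0.45,"tx":110,"ty":-180,"tz":30,"ax":0,"ay":0,"az":0.1},{"grip":0.45,"tx":110,"ty":-180,"tz":30,"ax":0,"ay":0,"az":0.1},{"grip":0.45,"tx":110,"ty":-180,"tz":30,"ax":0,"ay":0,"az":0.1}]' 30
python3 - <<'E'
from h import *
from scipy.spatial.transform import Rotation as Ro
s=get_state();T=Ro.from_rotvec(s['tool_rot']).as_matrix();print(s['t'],s['ee_pos'],T.round(3)[:,1],s['qpos'].round(2))
p,d,c=grab("wrist");cv2.imwrite("pics/w1.png",p[...,::-1]);np.savez("pics/w1.npz",p=p,d=d,**{k:np.array(v) for k,v in c.items()})
E
```

```text
t: 1.65
ee_pos: [0.49, 0.0009, 0.3289]
tool_rot: [0.019, 1.572, -0.019]
wrist_force: [-0.2, 0.5, -0.2]
grip_width: 0.0516
1.65 [0.4900031  0.00091895 0.3288648 ] [0.024 1.    0.   ] [-0.07  0.1   1.45 -0.    1.59 -1.62]
```

View pics/w1.png

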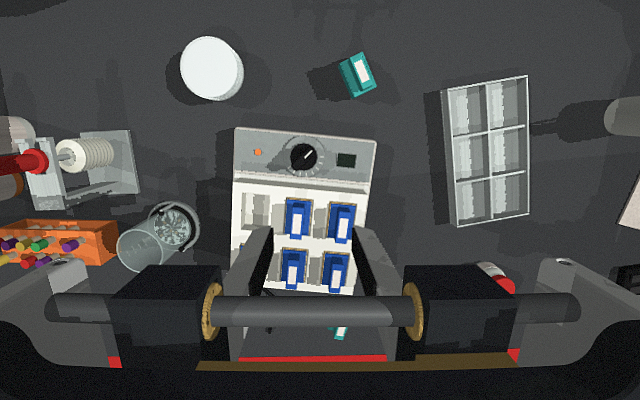

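Wrist view: dial at (303,156) with the pointer towards (313,150), four of the five holders visible at (298,215),(341,222),(293,268),(335,270), empty cavity at (257,210) and tray at (487,150). Fitting positions from this view's depth next.

```bash
python3 - <<'E'
from h import *
p,d,c=load("pics/w1.npz");X=cloud(p,d,c);hsv=cv2.cvtColor(p,cv2.COLOR_RGB2HSV)
bl=(cv2.inRange(hsv,(105,80,40),(125,255,255))>0)
m=bl&(abs(X[...,2]-.120)<.004)&(X[...,0]<.75)
def rect(m):
    r=cv2.minAreaRect((X[m][:,:2]*1000).astype(np.float32));return [np.round(q,1) for q in r],int(m.sum())
N,L,S,ct=cv2.connectedComponentsWithStats(m.astype(np.uint8))
for i in range(1,N):
    if S[i,4]>25:print("bar",ct[i].round(),rect(L==i),X[L==i][:,2].mean().round(4))
box=np.zeros((400,640),bool);box[130:178,285:325]=1
m=box&(X[...,2]>.08)&(X[...,2]<.095);print("dial handle",rect(m))
m2=box&(X[...,2]>.05)&(X[...,2]<.065)&(hsv[...,2]<60);print("skirt",rect(m2))
box[:]=0;box[70:230,435:535]=1
print("tray",rect(box&(abs(X[...,2]-.028)<.004)))
cv2.imwrite("pics/dial.png",cv2.resize(p[120:190,255:360,::-1],None,fx=6,fy=6,interpolation=2))
E
```

```text
bar [297. 221.] ([array([556.1, -24.6]), array([17.9, 49.8]), np.float64(83.0)], 226) 0.1205
bar [343. 225.] ([array([564.6,  42.9]), array([18.2, 50.6]), np.float64(83.3)], 232) 0.1204
bar [292. 273.] ([array([639.7, -34.8]), array([17.9, 50.9]), np.float64(83.0)], 203) 0.1206
bar [336. 276.] ([array([647.9,  32.8]), array([18.2, 50.6]), np.float64(82.8)], 210) 0.1204
dial handle ([array([466.3, -13.3]), array([13. , 39.8]), np.float64(41.5)], 238)
skirt ([array([466.4, -14.2]), array([41.4, 41.5]), np.float64(2.1)], 321)
tray ([array([472.5, 308.1]), array([244.1, 139. ]), np.float64(9.2)], 2002)
```

View pics/dial.png

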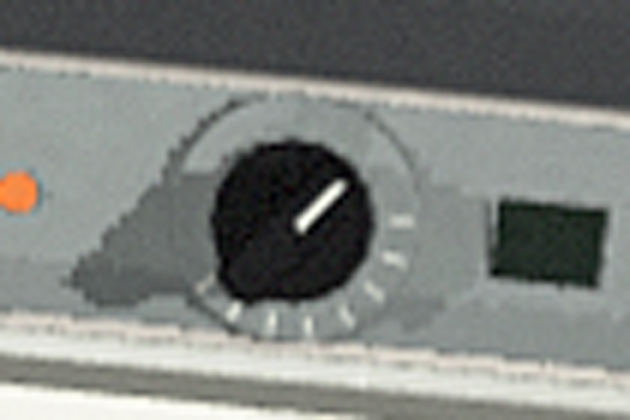

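Dial at (0.4663, -0.0137), turned 41.5° from off. Gripping it.

```bash
python3 -m crank '[{"grip":0.45,"tx":-24,"ty":-15,"tz":-40,"ax":0,"ay":0,"az":-0.822},{"grip":0.45,"tx":-24,"ty":-15,"tz":-80,"ax":0,"ay":0,"az":-0.822},{"grip":0.45,"tx":-24,"ty":-15,"tz":-110,"ax":0,"ay":0,"az":-0.822},{"grip":0.45,"tx":-24,"ty":-15,"tz":-130,"ax":0,"ay":0,"az":-0.822},{"grip":0.45,"tx":-24,"ty":-15,"tz":-140,"ax":0,"ay":0,"az":-0.822},{"grip":0.45,"tx":-24,"ty":-15,"tz":-150,"ax":0,"ay":0,"az":-0.822},{"grip":0.45,"tx":-24,"ty":-15,"tz":-190,"ax":0,"ay":0,"az":-0.822},{"grip":0.45,"tx":-24,"ty":-15,"tz":-215,"ax":0,"ay":0,"az":-0.822}]'
python3 -m crank '[{"grip":0.45,"tx":0,"ty":0,"tz":-20,"ax":0,"ay":0,"az":0},{"grip":0.45,"tx":0,"ty":0,"tz":-33,"ax":0,"ay":0,"az":0},{"grip":0.45,"tx":0,"ty":0,"tz":-33,"ax":0,"ay":0,"az":0},{"grip":0.9,"tx":0,"ty":0,"tz":-33,"ax":0,"ay":0,"az":0},{"grip":1,"tx":0,"ty":0,"tz":-33,"ax":0,"ay":0,"az":0},{"grip":1,"tx":0,"ty":0,"tz":-33,"ax":0,"ay":0,"az":0},{"grip":1,"tx":0,"ty":0,"tz":-33,"ax":0,"ay":0,"az":0}]' 15
python3 -c "
from plant import get_state as g
from scipy.spatial.transform import Rotation as R
s=g();print(R.from_rotvec(s['tool_rot']).as_matrix()[:,1].round(3),s['ft_torque'].round(3))"
```

```text
t: 2.5
ee_pos: [0.4643, -0.011, 0.1127]
tool_rot: [0.658, 1.47, -0.658]
wrist_force: [-0.2, 0.6, -0.7]
grip_width: 0.0515
t: 3.2
ee_pos: [0.4658, -0.0128, 0.0819]
tool_rot: [0.659, 1.468, -0.659]
wrist_force: [0.6, 0.1, 0.0]
grip_width: 0.0232
[0.747 0.665 0.001] [-0.042  0.026 -0.037]
```

```bash
python3 -m crank '[{"grip":1,"tx":0,"ty":0,"tz":0,"ax":0,"ay":0,"az":0},{"grip":1,"tx":0,"ty":0,"tz":0,"ax":0,"ay":0,"az":0},{"grip":1,"tx":0,"ty":0,"tz":0,"ax":0,"ay":0,"az":0.14},{"grip":1,"tx":0,"ty":0,"tz":0,"ax":0,"ay":0,"az":0.28},{"grip":1,"tx":0,"ty":0,"tz":0,"ax":0,"ay":0,"az":0.42},{"grip":1,"tx":0,"ty":0,"tz":0,"ax":0,"ay":0,"az":0.54},{"grip":1,"tx":0,"ty":0,"tz":0,"ax":0,"ay":0,"az":0.64},{"grip":1,"tx":0,"ty":0,"tz":0,"ax":0,"ay":0,"az":0.72}]' 15
python3 -c "
from plant import get_state as g
from scipy.spatial.transform import Rotation as R
s=g();print(R.from_rotvec(s['tool_rot']).as_matrix()[:,1].round(3),s['ft_torque'].round(3))"
python3 -m crank '[{"grip":1,"tx":0,"ty":0,"tz":0,"ax":0,"ay":0,"az":0.04},{"grip":1,"tx":0,"ty":0,"tz":0,"ax":0,"ay":0,"az":0.06},{"grip":1,"tx":0,"ty":0,"tz":0,"ax":0,"ay":0,"az":0.06}]' 15
python3 -c "
from plant import get_state as g
from scipy.spatial.transform import Rotation as R
s=g();print(R.from_rotvec(s['tool_rot']).as_matrix()[:,1].round(3),s['ft_torque'].round(3))"
```

```text
t: 4.0
ee_pos: [0.4656, -0.0129, 0.0814]
tool_rot: [0.094, 1.569, -0.094]
wrist_force: [0.1, 0.8, -0.5]
grip_width: 0.0007
[0.12  0.993 0.   ] [0.061 0.063 0.028]
t: 4.3
ee_pos: [0.4656, -0.0129, 0.0814]
tool_rot: [0.05, 1.57, -0.05]
wrist_force: [-0.9, -0.1, 0.1]
grip_width: 0.0007
[ 0.064  0.998 -0.   ] [-0.001  0.013  0.021]
```

```bash
python3 - <<'E'
from h import *
p,d,c=grab("wrist");q,_,_=grab("side")
a=cv2.resize(p[80:400,130:510],None,fx=1.25,fy=1.25);b=cv2.resize(q[170:270,280:380],(400,400))
cv2.imwrite("pics/w2.png",np.hstack([a[:400,:390],b])[...,::-1])
E
```

```text
(no output)
```

View pics/w2.png

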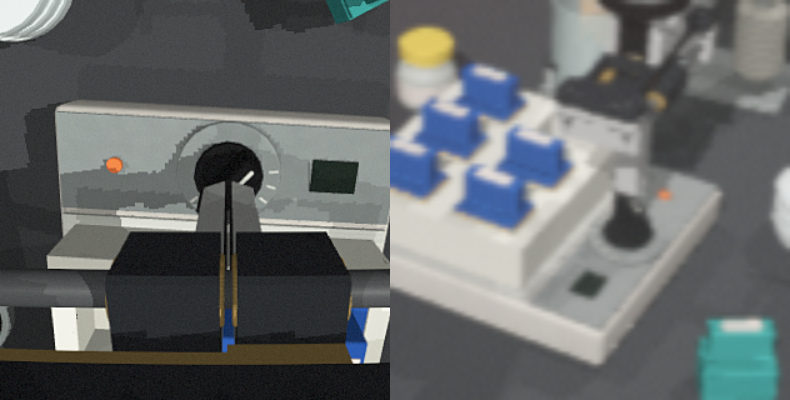

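The picture shows the jaws shut above or beside the dial, with the pointer still at (245,178), not turned. I'll check where the fingertips really are.

```bash
python3 - <<'E'
from h import *
s=get_state();print(s['ee_pos'])
for n in("wrist","side","scene"):
    p,d,c=grab(n);X=cloud(p,d,c);np.savez(f"pics/{n}_f.npz",p=p,d=d,**{k:np.array(v) for k,v in c.items()})
    m=(d>0)&(abs(X[...,0]-.4663)<.03)&(abs(X[...,1]+.0137)<.03)&(X[...,2]<.2)&(X[...,2]>.04)
    for lo in np.arange(.04,.2,.01):
        k=m&(X[...,2]>=lo)&(X[...,2]<lo+.01)
        if k.sum()>3:print(n,lo.round(3),k.sum(),X[k].mean(0).round(4),"V",int(p[k].mean()),"ext",np.ptp(X[k][:,:2],0).round(3))
E
```

```text
[ 0.46562814 -0.01286689  0.08139089]
wrist 0.04 412 [ 0.4565 -0.0123  0.046 ] V 131 ext [0.06 0.06]
wrist 0.05 2577 [ 0.4568 -0.014   0.0535] V 111 ext [0.057 0.06 ]
wrist 0.06 426 [ 0.4579 -0.0169  0.0622] V 20 ext [0.033 0.042]
wrist 0.07 151 [ 0.4564 -0.0113  0.075 ] V 17 ext [0.026 0.037]
wrist 0.08 398 [ 0.4558 -0.0067  0.0874] V 30 ext [0.028 0.037]
wrist 0.09 140 [ 0.4565 -0.0074  0.0932] V 83 ext [0.012 0.022]
wrist 0.1 210 [ 0.4569 -0.0132  0.1054] V 92 ext [0.003 0.024]
wrist 0.11 262 [ 0.4568 -0.0134  0.1151] V 89 ext [0.003 0.024]
wrist 0.12 326 [ 0.4569 -0.0132  0.1251] V 83 ext [0.003 0.025]
wrist 0.13 383 [ 0.4568 -0.0134  0.1351] V 79 ext [0.003 0.025]
wrist 0.14 481 [ 0.4569 -0.0133  0.1451] V 82 ext [0.004 0.025]
wrist 0.15 191 [ 0.4594 -0.0135  0.1538] V 64 ext [0.015 0.023]
wrist 0.16 112 [ 0.4591 -0.0135  0.1637] V 39 ext [0.008 0.005]
wrist 0.17 5 [ 0.4756 -0.0142  0.1797] V 64 ext [0.002 0.004]
wrist 0.19 33 [ 0.4625 -0.0141  0.1978] V 44 ext [0.006 0.004]
side 0.04 32 [0.4622 0.0053 0.0465] V 145 ext [0.059 0.059]
side 0.05 106 [ 0.4638 -0.0038  0.0542] V 121
[... 1014 characters left out ...]
.025]
scene 0.09 7 [ 0.4751 -0.0172  0.0925] V 74 ext [0.01 0.02]
scene 0.1 20 [ 0.4718 -0.0166  0.1054] V 136 ext [0.021 0.023]
scene 0.11 19 [ 0.4709 -0.0164  0.1142] V 147 ext [0.02  0.025]
scene 0.12 22 [ 0.4718 -0.0186  0.1247] V 138 ext [0.021 0.023]
scene 0.13 24 [ 0.4715 -0.0169  0.1351] V 129 ext [0.022 0.026]
scene 0.14 19 [ 0.4725 -0.0189  0.145 ] V 133 ext [0.02 0.03]
scene 0.15 21 [ 0.4735 -0.0157  0.1546] V 127 ext [0.02  0.028]
scene 0.16 24 [ 0.4723 -0.0183  0.1646] V 126 ext [0.015 0.027]
scene 0.17 19 [ 0.4712 -0.0184  0.1739] V 122 ext [0.021 0.027]
scene 0.18 4 [ 0.472  -0.0273  0.1839] V 109 ext [0.013 0.015]
scene 0.19 10 [ 0.4694 -0.0347  0.1948] V 76 ext [0.038 0.005]
```

```bash
python3 - <<'E'
from h import *
from scipy.spatial.transform import Rotation as Ro
s=get_state();T=Ro.from_rotvec(s['tool_rot']).as_matrix();c=optics.get_calibration("wrist")
print("cam in tool now",(T.T@(-c['R'].T@c['t']-s['ee_pos'])).round(4))
A=T.T@c['R'].T; b=np.array([-.193,-.001,-.072])
for f in("wrist0","w1","wrist_f"):
    p,d,c=load(f"pics/{f}.npz")
    v,u=np.mgrid[:400,:640];Y=(rays(c,np.c_[u.ravel(),v.ravel()])*d.reshape(-1,1))@A.T+b   # tool frame
    k=(d.ravel()>0)&(abs(Y[:,2])<.02)&(abs(Y[:,1])<.07)&(Y[:,0]>-.1)&(Y[:,0]<.04)
    h,e=np.histogram(Y[k,0],np.arange(-.1,.045,.005));print(f,list(zip((e[:-1]*1000).round().astype(int),h)))
    q=k&(Y[:,0]<-.02);print(np.percentile(Y[q],[2,98],axis=0).round(3))
E
```

```text
cam in tool now [-0.1926 -0.0012 -0.0725]
wrist0 [(np.int64(-100), np.int64(201)), (np.int64(-95), np.int64(466)), (np.int64(-90), np.int64(433)), (np.int64(-85), np.int64(531)), (np.int64(-80), np.int64(494)), (np.int64(-75), np.int64(492)), (np.int64(-70), np.int64(472)), (np.int64(-65), np.int64(431)), (np.int64(-60), np.int64(406)), (np.int64(-55), np.int64(354)), (np.int64(-50), np.int64(332)), (np.int64(-45), np.int64(307)), (np.int64(-40), np.int64(288)), (np.int64(-35), np.int64(254)), (np.int64(-30), np.int64(232)), (np.int64(-25), np.int64(201)), (np.int64(-20), np.int64(157)), (np.int64(-15), np.int64(32)), (np.int64(-10), np.int64(0)), (np.int64(-5), np.int64(0)), (np.int64(0), np.int64(0)), (np.int64(5), np.int64(0)), (np.int64(10), np.int64(0)), (np.int64(15), np.int64(0)), (np.int64(20), np.int64(0)), (np.int64(25), np.int64(0)), (np.int64(30), np.int64(0)), (np.int64(35), np.int64(0)), (np.int64(40), np.int64(0))]
[[-0.097 -0.059 -0.009]
 [-0.023  0.057  0.009]]
w1 [(np.int64(-100), np.int64(113)), (np.int64(-95), np.int64(335)), (np.int64(-90), np.int64(378)), (np.in
[... 1101 characters left out ...]
.int64(-60), np.int64(202)), (np.int64(-55), np.int64(188)), (np.int64(-50), np.int64(167)), (np.int64(-45), np.int64(163)), (np.int64(-40), np.int64(139)), (np.int64(-35), np.int64(132)), (np.int64(-30), np.int64(113)), (np.int64(-25), np.int64(109)), (np.int64(-20), np.int64(53)), (np.int64(-15), np.int64(12)), (np.int64(-10), np.int64(388)), (np.int64(-5), np.int64(74)), (np.int64(0), np.int64(82)), (np.int64(5), np.int64(82)), (np.int64(10), np.int64(77)), (np.int64(15), np.int64(103)), (np.int64(20), np.int64(824)), (np.int64(25), np.int64(1344)), (np.int64(30), np.int64(2120)), (np.int64(35), np.int64(2262)), (np.int64(40), np.int64(0))]
[[-0.084 -0.013 -0.009]
 [-0.022  0.011 -0.001]]
```

The wrist depth shows the real fingertips about 12 mm *behind* the reported TCP (documented: 17 mm ahead), in all three frames. The empty closure above the handle agrees. From now on I'll use tip z = ee z + 12 mm. Redoing the dial.

```bash
python3 -m crank '[{"grip":0.5,"tx":0,"ty":0,"tz":20,"ax":0,"ay":0,"az":-0.14},{"grip":0.5,"tx":1,"ty":-1,"tz":20,"ax":0,"ay":0,"az":-0.782},{"grip":0.5,"tx":1,"ty":-1,"tz":20,"ax":0,"ay":0,"az":-0.782},{"grip":0.5,"tx":1,"ty":-1,"tz":20,"ax":0,"ay":0,"az":-0.782},{"grip":0.5,"tx":1,"ty":-1,"tz":20,"ax":0,"ay":0,"az":-0.782},{"grip":0.5,"tx":1,"ty":-1,"tz":20,"ax":0,"ay":0,"az":-0.782},{"grip":0.5,"tx":1,"ty":-1,"tz":0,"ax":0,"ay":0,"az":-0.782},{"grip":0.5,"tx":1,"ty":-1,"tz":-15,"ax":0,"ay":0,"az":-0.782}]' 15
python3 -m crank '[{"grip":0.5,"tx":0,"ty":0,"tz":-13,"ax":0,"ay":0,"az":0},{"grip":0.5,"tx":0,"ty":0,"tz":-13,"ax":0,"ay":0,"az":0},{"grip":0.7,"tx":0,"ty":0,"tz":-13,"ax":0,"ay":0,"az":0},{"grip":1,"tx":0,"ty":0,"tz":-13,"ax":0,"ay":0,"az":0},{"grip":1,"tx":0,"ty":0,"tz":-13,"ax":0,"ay":0,"az":0},{"grip":1,"tx":0,"ty":0,"tz":-13,"ax":0,"ay":0,"az":0},{"grip":1,"tx":0,"ty":0,"tz":-13,"ax":0,"ay":0,"az":0},{"grip":1,"tx":0,"ty":0,"tz":-13,"ax":0,"ay":0,"az":0}]' 15
```

```text
t: 5.35
ee_pos: [0.4666, -0.0138, 0.0658]
tool_rot: [0.661, 1.467, -0.661]
wrist_force: [0.4, 0.4, -0.3]
grip_width: 0.0473
t: 6.15
ee_pos: [0.4668, -0.0138, 0.0537]
tool_rot: [0.661, 1.467, -0.66]
wrist_force: [-1.5, 0.3, 2.6]
grip_width: 0.014
```

```bash
python3 -m crank '[{"grip":1,"tx":0,"ty":0,"tz":0,"ax":0,"ay":0,"az":0.13},{"grip":1,"tx":0,"ty":0,"tz":0,"ax":0,"ay":0,"az":0.26},{"grip":1,"tx":0,"ty":0,"tz":0,"ax":0,"ay":0,"az":0.39},{"grip":1,"tx":0,"ty":0,"tz":0,"ax":0,"ay":0,"az":0.52},{"grip":1,"tx":0,"ty":0,"tz":0,"ax":0,"ay":0,"az":0.62},{"grip":1,"tx":0,"ty":0,"tz":0,"ax":0,"ay":0,"az":0.69},{"grip":1,"tx":0,"ty":0,"tz":0,"ax":0,"ay":0,"az":0.73},{"grip":1,"tx":0,"ty":0,"tz":0,"ax":0,"ay":0,"az":0.73}]' 15
python3 -c "
from plant import get_state as g
from scipy.spatial.transform import Rotation as R
import numpy as np
s=g();y=R.from_rotvec(s['tool_rot']).as_matrix()[:,1];print(np.degrees(np.arctan2(y[1],y[0])),s['ft_torque'].round(3))"
python3 -m crank '[{"grip":1,"tx":0,"ty":0,"tz":0,"ax":0,"ay":0,"az":0.02},{"grip":1,"tx":0,"ty":0,"tz":0,"ax":0,"ay":0,"az":0.04},{"grip":1,"tx":0,"ty":0,"tz":0,"ax":0,"ay":0,"az":0.04}]' 15
python3 -c "
from plant import get_state as g
from scipy.spatial.transform import Rotation as R
import numpy as np
s=g();y=R.from_rotvec(s['tool_rot']).as_matrix()[:,1];print(np.degrees(np.arctan2(y[1],y[0])),s['ft_torque'].round(3))"
```

```text
t: 6.95
ee_pos: [0.4673, -0.0131, 0.0537]
tool_rot: [0.091, 1.567, -0.089]
wrist_force: [3.8, 8.1, 1.5]
grip_width: 0.0135
83.42285825003496 [ 1.539 -0.683 -0.265]
t: 7.25
ee_pos: [0.4675, -0.0131, 0.0537]
tool_rot: [0.061, 1.568, -0.058]
wrist_force: [5.1, 7.5, 0.8]
grip_width: 0.0146
85.66194097441473 [ 1.438 -0.889 -0.342]
```

Torque climbs against the stop at about 85°, so the dial is at off. Releasing and going to the first block.

```bash
python3 -m crank '[{"grip":0.5,"tx":0,"ty":0,"tz":0,"ax":0,"ay":0,"az":-0.02},{"grip":0.5,"tx":0,"ty":0,"tz":0,"ax":0,"ay":0,"az":-0.02},{"grip":0.5,"tx":0,"ty":0,"tz":0,"ax":0,"ay":0,"az":-0.02},{"grip":0.5,"tx":0,"ty":0,"tz":50,"ax":0,"ay":0,"az":-0.05},{"grip":0.5,"tx":0,"ty":0,"tz":95,"ax":0,"ay":0,"az":-0.05},{"grip":0.5,"tx":48,"ty":28,"tz":95,"ax":0,"ay":0,"az":-0.05},{"grip":0.5,"tx":97,"ty":56,"tz":95,"ax":0,"ay":0,"az":-0.05},{"grip":0.5,"tx":97,"ty":56,"tz":95,"ax":0,"ay":0,"az":-0.05}]' 15
python3 - <<'E'
from h import *
from scipy.spatial.transform import Rotation as R
open('chk.py','w').write('''from h import *
from scipy.spatial.transform import Rotation as R
s=get_state();y=R.from_rotvec(s['tool_rot']).as_matrix()[:,1]
print('t',round(s['t'],2),'ee',(s['ee_pos']*1000).round(1),'jaw',np.degrees(np.arctan2(y[1],y[0])).round(1),'q6',s['qpos'][5].round(2))
for n in('scene','side'):
    p,d,c=grab(n);X=cloud(p,d,c);hsv=cv2.cvtColor(p,cv2.COLOR_RGB2HSV)
    m=(d>0)&(abs(X[...,2]-.028)<.003)&(abs(X[...,0]-.47)<.2)&(abs(X[...,1]-.31)<.15)&(hsv[...,1]<60)
    r=cv2.minAreaRect((X[m][:,:2]*1000).astype(np.float32));print(n,'tray',[np.round(q,1) for q in r])
    m=(d>0)&(cv2.inRange(hsv,(108,90,40),(125,255,255))>0)&(X[...,0]<.8)&(abs(X[...,1])<.5)
    for z in(.120,.067):
        k=m&(abs(X[...,2]-z)<.004);N,L,S,ct=cv2.connectedComponentsWithStats(k.astype(np.uint8))
        for i in range(1,N):
            if S[i,4]>9:
                r=cv2.minAreaRect((X[L==i][:,:2]*1000).astype(np.float32));print(n,z,[np.round(q,1) for q in r],S[i,4])
''')
E
python3 chk.py
```

```text
t: 8.05
ee_pos: [0.566, 0.044, 0.1482]
tool_rot: [0.098, 1.568, -0.097]
wrist_force: [-0.2, 0.2, -0.2]
grip_width: 0.0469
t 8.05 ee [566.   44.  148.2] jaw 82.9 q6 -1.43
scene tray [array([475.1, 308.9]), array([244.3, 143.6]), np.float64(9.2)]
scene 0.12 [array([566.8,  41.4]), array([17.8, 48.9]), np.float64(85.8)] 28
scene 0.12 [array([558. , -26.6]), array([17.5, 50.7]), np.float64(81.0)] 31
scene 0.12 [array([634.,  29.]), array([16.5, 24. ]), np.float64(35.1)] 15
scene 0.12 [array([666.4,  30.1]), array([20.6, 15. ]), np.float64(61.9)] 19
scene 0.12 [array([641.5, -35.9]), array([17.8, 48.5]), np.float64(84.2)] 32
scene 0.12 [array([ 633. , -103.5]), array([17.4, 48.9]), np.float64(83.2)] 29
side tray [array([473.7, 309.1]), array([241.7, 141.9]), np.float64(9.4)]
side 0.12 [array([554.2, -20.1]), array([16.1, 48.4]), np.float64(84.3)] 25
side 0.12 [array([647.4,  35.6]), array([21.7, 51.9]), np.float64(85.7)] 33
side 0.12 [array([562.9,  44.2]), array([20.3, 48.5]), np.float64(87.7)] 26
```

```bash
python3 -m crank '[{"grip":0.5,"tx":-1,"ty":-1,"tz":-40,"ax":0,"ay":0,"az":0},{"grip":0.5,"tx":-1,"ty":-1,"tz":-64,"ax":0,"ay":0,"az":0},{"grip":0.5,"tx":-1,"ty":-1,"tz":-64,"ax":0,"ay":0,"az":0},{"grip":1,"tx":-1,"ty":-1,"tz":-64,"ax":0,"ay":0,"az":0},{"grip":1,"tx":-1,"ty":-1,"tz":-64,"ax":0,"ay":0,"az":0},{"grip":1,"tx":-1,"ty":-1,"tz":-64,"ax":0,"ay":0,"az":0},{"grip":1,"tx":-1,"ty":-1,"tz":-64,"ax":0,"ay":0,"az":0},{"grip":1,"tx":-1,"ty":-1,"tz":-64,"ax":0,"ay":0,"az":0}]' 30
python3 -m crank '[{"grip":1,"tx":0,"ty":0,"tz":8,"ax":0,"ay":0,"az":0},{"grip":1,"tx":0,"ty":0,"tz":20,"ax":0,"ay":0,"az":0},{"grip":1,"tx":0,"ty":0,"tz":35,"ax":0,"ay":0,"az":0},{"grip":1,"tx":0,"ty":0,"tz":60,"ax":0,"ay":0,"az":0},{"grip":1,"tx":0,"ty":0,"tz":80,"ax":0,"ay":0,"az":0},{"grip":1,"tx":0,"ty":0,"tz":80,"ax":0,"ay":0,"az":0}]' 30
```

```text
t: 8.95
ee_pos: [0.563, 0.0416, 0.0849]
tool_rot: [0.099, 1.567, -0.098]
wrist_force: [1.9, 4.1, 0.5]
grip_width: 0.0178
t: 9.55
ee_pos: [0.5638, 0.0408, 0.1679]
tool_rot: [0.099, 1.563, -0.099]
wrist_force: [-0.6, -0.1, -0.5]
grip_width: 0.018
```

```bash
python3 -m crank '[{"grip":1,"tx":-3,"ty":45,"tz":0,"ax":0,"ay":0,"az":0.05},{"grip":1,"tx":-6,"ty":95,"tz":0,"ax":0,"ay":0,"az":0.1},{"grip":1,"tx":-9,"ty":145,"tz":0,"ax":0,"ay":0,"az":0.15},{"grip":1,"tx":-12,"ty":195,"tz":0,"ax":0,"ay":0,"az":0.2},{"grip":1,"tx":-15,"ty":245,"tz":0,"ax":0,"ay":0,"az":0.25},{"grip":1,"tx":-18,"ty":285,"tz":0,"ax":0,"ay":0,"az":0.286},{"grip":1,"tx":-18,"ty":312,"tz":0,"ax":0,"ay":0,"az":0.286},{"grip":1,"tx":-18,"ty":312,"tz":0,"ax":0,"ay":0,"az":0.286}]' 30
python3 chk.py
```

```text
t: 10.35
ee_pos: [0.5436, 0.3559, 0.163]
tool_rot: [-0.129, 1.568, 0.128]
wrist_force: [-0.2, -0.2, -1.3]
grip_width: 0.018
t 10.35 ee [543.6 355.9 163. ] jaw 99.4 q6 -1.21
scene tray [array([474.4, 308.7]), array([245.8, 145.3]), np.float64(8.6)]
scene 0.12 [array([557.3, -25.9]), array([16.7, 50.3]), np.float64(80.7)] 30
scene 0.12 [array([648.1,  32.7]), array([19.4, 50.7]), np.float64(80.1)] 32
scene 0.12 [array([642.2, -37. ]), array([16.6, 48.8]), np.float64(85.9)] 29
scene 0.12 [array([ 610.9, -101.4]), array([ 9.3, 17.3]), np.float64(6.2)] 12
scene 0.12 [array([ 640.9, -104.4]), array([15.8, 31.8]), np.float64(84.6)] 20
side tray [array([473.9, 308.6]), array([242.5, 142.6]), np.float64(9.4)]
side 0.12 [array([618.3, -93.8]), array([29.2, 17.8]), np.float64(29.8)] 20
side 0.12 [array([619.5, -32.8]), array([21.5, 12. ]), np.float64(84.4)] 14
side 0.12 [array([541.7, -13.3]), array([24.3, 13.8]), np.float64(33.9)] 15
side 0.12 [array([628.6,  36.4]), array([11.5, 21.4]), np.float64(9.7)] 15
```

```bash
python3 -m crank '[{"grip":1,"tx":2,"ty":-2,"tz":-45,"ax":0,"ay":0,"az":0},{"grip":1,"tx":2,"ty":-2,"tz":-90,"ax":0,"ay":0,"az":0},{"grip":1,"tx":2,"ty":-2,"tz":-115,"ax":0,"ay":0,"az":0},{"grip":1,"tx":2,"ty":-2,"tz":-125,"ax":0,"ay":0,"az":0},{"grip":1,"tx":2,"ty":-2,"tz":-130,"ax":0,"ay":0,"az":0},{"grip":1,"tx":2,"ty":-2,"tz":-130,"ax":0,"ay":0,"az":0},{"grip":0.5,"tx":2,"ty":-2,"tz":-130,"ax":0,"ay":0,"az":0},{"grip":0.5,"tx":2,"ty":-2,"tz":-130,"ax":0,"ay":0,"az":0}]' 30
python3 -m crank '[{"grip":0.5,"tx":0,"ty":0,"tz":0,"ax":0,"ay":0,"az":0},{"grip":0.5,"tx":0,"ty":0,"tz":0,"ax":0,"ay":0,"az":0},{"grip":0.5,"tx":0,"ty":0,"tz":40,"ax":0,"ay":0,"az":0},{"grip":0.5,"tx":0,"ty":0,"tz":80,"ax":0,"ay":0,"az":0},{"grip":0.5,"tx":0,"ty":0,"tz":120,"ax":0,"ay":0,"az":0},{"grip":0.5,"tx":0,"ty":0,"tz":120,"ax":0,"ay":0,"az":0}]' 30
python3 chk.py | grep -v "0.12 "
```

```text
t: 11.25
ee_pos: [0.5473, 0.3515, 0.036]
tool_rot: [-0.125, 1.565, 0.127]
wrist_force: [0.7, 0.5, -0.8]
grip_width: 0.0302
t: 11.85
ee_pos: [0.5485, 0.3523, 0.1609]
tool_rot: [-0.123, 1.558, 0.129]
wrist_force: [0.1, 0.4, 0.9]
grip_width: 0.0469
t 11.85 ee [548.5 352.3 160.9] jaw 99.2 q6 -1.22
scene tray [array([473.9, 308.7]), array([246.5, 143. ]), np.float64(9.6)]
scene 0.067 [array([567.9, 351.2]), array([13.4, 18.9]), np.float64(9.7)] 12
side tray [array([473.6, 308.9]), array([242.1, 142.4]), np.float64(9.4)]
side 0.067 [array([548.2, 352.5]), array([50.8, 21.3]), np.float64(14.4)] 57
```

```bash
python3 -m crank '[{"grip":0.5,"tx":15,"ty":-45,"tz":5,"ax":0,"ay":0,"az":-0.05},{"grip":0.5,"tx":30,"ty":-92,"tz":5,"ax":0,"ay":0,"az":-0.1},{"grip":0.5,"tx":45,"ty":-139,"tz":5,"ax":0,"ay":0,"az":-0.15},{"grip":0.5,"tx":60,"ty":-186,"tz":5,"ax":0,"ay":0,"az":-0.2},{"grip":0.5,"tx":75,"ty":-233,"tz":5,"ax":0,"ay":0,"az":-0.25},{"grip":0.5,"tx":90,"ty":-280,"tz":5,"ax":0,"ay":0,"az":-0.284},{"grip":0.5,"tx":100,"ty":-320,"tz":5,"ax":0,"ay":0,"az":-0.284},{"grip":0.5,"tx":100,"ty":-320,"tz":5,"ax":0,"ay":0,"az":-0.284}]' 30
python3 chk.py | grep -v "0.067 "
```

```text
t: 12.75
ee_pos: [0.6467, 0.0263, 0.1572]
tool_rot: [0.101, 1.571, -0.102]
wrist_force: [0.2, 0.8, 0.2]
grip_width: 0.047
t 12.75 ee [646.7  26.3 157.2] jaw 82.6 q6 -1.46
scene tray [array([474.6, 309.1]), array([245.6, 141.7]), np.float64(8.8)]
scene 0.12 [array([559., -26.]), array([16.6, 51.2]), np.float64(82.6)] 29
scene 0.12 [array([650.6,  31.4]), array([18.9, 50.3]), np.float64(80.7)] 33
scene 0.12 [array([641.6, -36.7]), array([17.4, 50.8]), np.float64(86.6)] 33
scene 0.12 [array([ 632.9, -102.3]), array([19.3, 51.3]), np.float64(82.9)] 34
side tray [array([473.8, 309.2]), array([242.9, 141.4]), np.float64(9.9)]
side 0.12 [array([617.7, -97.1]), array([24.5, 12.7]), np.float64(10.8)] 16
side 0.12 [array([646.6, -25.3]), array([ 8.4, 27.6]), np.float64(86.0)] 13
side 0.12 [array([618.1, -31. ]), array([19.6, 10.7]), np.float64(87.8)] 12
side 0.12 [array([554.8, -21.9]), array([18.6, 48.1]), np.float64(78.9)] 23
side 0.12 [array([660.2,  36.5]), array([12.1, 26.9]), np.float64(63.5)] 16
side 0.12 [array([629.6,  40.9]), array([17.3, 13.9]), np.float64(48.2)] 14
```

```bash
python3 -m crank '[{"grip":0.5,"tx":0,"ty":0,"tz":-5,"ax":0,"ay":0,"az":0}]'
```

```text
t: 12.95
ee_pos: [0.6464, 0.0321, 0.1539]
tool_rot: [0.097, 1.569, -0.096]
wrist_force: [-0.5, -0.0, 0.1]
grip_width: 0.0469
```

```bash
python3 -m crank '[{"grip":0.5,"tx":1,"ty":1,"tz":-40,"ax":0,"ay":0,"az":0},{"grip":0.5,"tx":1,"ty":1,"tz":-68,"ax":0,"ay":0,"az":0},{"grip":0.5,"tx":1,"ty":1,"tz":-68,"ax":0,"ay":0,"az":0},{"grip":1,"tx":1,"ty":1,"tz":-68,"ax":0,"ay":0,"az":0},{"grip":1,"tx":1,"ty":1,"tz":-68,"ax":0,"ay":0,"az":0},{"grip":1,"tx":1,"ty":1,"tz":-68,"ax":0,"ay":0,"az":0},{"grip":1,"tx":1,"ty":1,"tz":-68,"ax":0,"ay":0,"az":0},{"grip":1,"tx":1,"ty":1,"tz":-68,"ax":0,"ay":0,"az":0}]' 30
python3 -m crank '[{"grip":1,"tx":0,"ty":0,"tz":8,"ax":0,"ay":0,"az":0},{"grip":1,"tx":0,"ty":0,"tz":20,"ax":0,"ay":0,"az":0},{"grip":1,"tx":0,"ty":0,"tz":35,"ax":0,"ay":0,"az":0},{"grip":1,"tx":0,"ty":0,"tz":60,"ax":0,"ay":0,"az":0},{"grip":1,"tx":0,"ty":0,"tz":80,"ax":0,"ay":0,"az":0},{"grip":1,"tx":0,"ty":0,"tz":80,"ax":0,"ay":0,"az":0}]' 30
```

```text
t: 13.75
ee_pos: [0.648, 0.0322, 0.0874]
tool_rot: [0.097, 1.567, -0.097]
wrist_force: [0.1, 1.2, 5.1]
grip_width: 0.0175
t: 14.35
ee_pos: [0.6489, 0.0321, 0.1706]
tool_rot: [0.097, 1.563, -0.097]
wrist_force: [-0.0, 0.6, -1.9]
grip_width: 0.0176
```

```bash
python3 -m crank '[{"grip":1,"tx":-15,"ty":42,"tz":0,"ax":0,"ay":0,"az":0.05},{"grip":1,"tx":-31,"ty":87,"tz":0,"ax":0,"ay":0,"az":0.1},{"grip":1,"tx":-47,"ty":133,"tz":0,"ax":0,"ay":0,"az":0.15},{"grip":1,"tx":-63,"ty":179,"tz":0,"ax":0,"ay":0,"az":0.2},{"grip":1,"tx":-79,"ty":225,"tz":0,"ax":0,"ay":0,"az":0.25},{"grip":1,"tx":-91,"ty":257,"tz":0,"ax":0,"ay":0,"az":0.286},{"grip":1,"tx":-91,"ty":257,"tz":0,"ax":0,"ay":0,"az":0.286},{"grip":1,"tx":-91,"ty":257,"tz":0,"ax":0,"ay":0,"az":0.286}]' 30
python3 chk.py | grep -E "^t|tray|0.067"
```

```text
t: 15.15
ee_pos: [0.5563, 0.2893, 0.1658]
tool_rot: [-0.128, 1.568, 0.128]
wrist_force: [0.1, -1.6, -1.5]
grip_width: 0.0175
t 15.15 ee [556.3 289.3 165.8] jaw 99.3 q6 -1.31
scene tray [array([475.2, 306.1]), array([247.3, 144.4]), np.float64(8.5)]
scene 0.067 [array([562.6, 345.8]), array([34.1, 16.7]), np.float64(43.8)] 14
side tray [array([473.5, 309.8]), array([241.8, 141.8]), np.float64(9.0)]
side 0.067 [array([548.2, 351.8]), array([50.5, 21.2]), np.float64(7.9)] 51
```

```bash
python3 -m crank '[{"grip":1,"tx":1,"ty":0,"tz":-45,"ax":0,"ay":0,"az":0},{"grip":1,"tx":1,"ty":0,"tz":-90,"ax":0,"ay":0,"az":0},{"grip":1,"tx":1,"ty":0,"tz":-115,"ax":0,"ay":0,"az":0},{"grip":1,"tx":1,"ty":0,"tz":-126,"ax":0,"ay":0,"az":0},{"grip":1,"tx":1,"ty":0,"tz":-131,"ax":0,"ay":0,"az":0},{"grip":1,"tx":1,"ty":0,"tz":-131,"ax":0,"ay":0,"az":0},{"grip":0.5,"tx":1,"ty":0,"tz":-131,"ax":0,"ay":0,"az":0},{"grip":0.5,"tx":1,"ty":0,"tz":-131,"ax":0,"ay":0,"az":0}]' 30
python3 -m crank '[{"grip":0.5,"tx":0,"ty":0,"tz":0,"ax":0,"ay":0,"az":0},{"grip":0.5,"tx":0,"ty":0,"tz":0,"ax":0,"ay":0,"az":0},{"grip":0.5,"tx":0,"ty":0,"tz":40,"ax":0,"ay":0,"az":0},{"grip":0.5,"tx":0,"ty":0,"tz":80,"ax":0,"ay":0,"az":0},{"grip":0.5,"tx":0,"ty":0,"tz":120,"ax":0,"ay":0,"az":0},{"grip":0.5,"tx":0,"ty":0,"tz":120,"ax":0,"ay":0,"az":0},{"grip":0.5,"tx":0,"ty":0,"tz":120,"ax":0,"ay":0,"az":0}]' 30
python3 chk.py
```

```text
t: 16.05
ee_pos: [0.5584, 0.2894, 0.037]
tool_rot: [-0.127, 1.565, 0.128]
wrist_force: [0.3, -0.3, 0.3]
grip_width: 0.0304
t: 16.75
ee_pos: [0.5578, 0.2893, 0.156]
tool_rot: [-0.127, 1.566, 0.128]
wrist_force: [-0.4, 0.4, -0.5]
grip_width: 0.0473
t 16.75 ee [557.8 289.3 156. ] jaw 99.3 q6 -1.31
scene tray [array([474.8, 308.3]), array([245.5, 144.9]), np.float64(8.9)]
scene 0.12 [array([558. , -26.8]), array([15.2, 48.5]), np.float64(84.6)] 30
scene 0.12 [array([641.8, -36.5]), array([16.4, 50.6]), np.float64(82.5)] 33
scene 0.12 [array([ 633.6, -104. ]), array([17.2, 48.1]), np.float64(85.4)] 35
scene 0.067 [array([567.8, 353.7]), array([12.6, 14. ]), np.float64(31.8)] 10
scene 0.067 [array([570.6, 289.4]), array([30.4, 21.7]), np.float64(5.6)] 16
side tray [array([473.7, 309.5]), array([241.8, 141.2]), np.float64(9.8)]
side 0.12 [array([630.2, -98.1]), array([17.5, 51.1]), np.float64(88.6)] 27
side 0.12 [array([628.7, -28.2]), array([27.6, 22.8]), np.float64(23.7)] 22
side 0.12 [array([554.9, -20.9]), array([14.8, 45.7]), np.float64(87.3)] 24
side 0.067 [array([556.9, 290.4]), array([50.5, 20.8]), np.float64(7.3)] 55
side 0.067 [array([548.8, 351.7]), array([50.2, 20.9]), np.float64(6.8)] 53
```

```bash
python3 -m crank '[{"grip":0.5,"tx":0,"ty":-48,"tz":0,"ax":0,"ay":0,"az":-0.06},{"grip":0.5,"tx":0,"ty":-98,"tz":0,"ax":0,"ay":0,"az":-0.12},{"grip":0.5,"tx":0,"ty":-148,"tz":0,"ax":0,"ay":0,"az":-0.18},{"grip":0.5,"tx":0,"ty":-198,"tz":0,"ax":0,"ay":0,"az":-0.24},{"grip":0.5,"tx":-1,"ty":-248,"tz":0,"ax":0,"ay":0,"az":-0.285},{"grip":0.5,"tx":-1,"ty":-290,"tz":0,"ax":0,"ay":0,"az":-0.285},{"grip":0.5,"tx":-1,"ty":-314,"tz":0,"ax":0,"ay":0,"az":-0.285},{"grip":0.5,"tx":-1,"ty":-314,"tz":0,"ax":0,"ay":0,"az":-0.285}]' 30
python3 -m crank '[{"grip":0.5,"tx":0,"ty":0,"tz":-20,"ax":0,"ay":0,"az":0},{"grip":0.5,"tx":0,"ty":0,"tz":-25,"ax":0,"ay":0,"az":0}]' 30
python3 chk.py | grep -E "^t|0.12"
```

```text
t: 17.65
ee_pos: [0.556, -0.0275, 0.154]
tool_rot: [0.099, 1.571, -0.099]
wrist_force: [0.4, -0.1, 0.1]
grip_width: 0.0471
t: 17.85
ee_pos: [0.5555, -0.0241, 0.1278]
tool_rot: [0.097, 1.573, -0.096]
wrist_force: [0.6, -0.0, -0.3]
grip_width: 0.0475
t 17.85 ee [555.5 -24.1 127.8] jaw 83.0 q6 -1.56
scene 0.12 [array([564.2, -30.9]), array([37.2, 18.3]), np.float64(23.6)] 19
scene 0.12 [array([641.8, -38. ]), array([18.3, 49.2]), np.float64(81.4)] 30
scene 0.12 [array([ 634.7, -104.1]), array([16.7, 47.7]), np.float64(86.0)] 31
side 0.12 [array([638. , -35.1]), array([23.6, 48.6]), np.float64(76.4)] 30
side 0.12 [array([553.9, -15.1]), array([43.6, 14.4]), np.float64(7.6)] 21
```

Compartment i=0, j=1 at (467,341) next. Gripping and lifting.

```bash
python3 -m crank '[{"grip":0.5,"tx":0,"ty":0,"tz":-30,"ax":0,"ay":0,"az":0},{"grip":0.5,"tx":0,"ty":0,"tz":-43,"ax":0,"ay":0,"az":0},{"grip":0.5,"tx":0,"ty":0,"tz":-43,"ax":0,"ay":0,"az":0},{"grip":1,"tx":0,"ty":0,"tz":-43,"ax":0,"ay":0,"az":0},{"grip":1,"tx":0,"ty":0,"tz":-43,"ax":0,"ay":0,"az":0},{"grip":1,"tx":0,"ty":0,"tz":-43,"ax":0,"ay":0,"az":0},{"grip":1,"tx":0,"ty":0,"tz":-43,"ax":0,"ay":0,"az":0},{"grip":1,"tx":0,"ty":0,"tz":-43,"ax":0,"ay":0,"az":0}]' 30
python3 -m crank '[{"grip":1,"tx":0,"ty":0,"tz":8,"ax":0,"ay":0,"az":0},{"grip":1,"tx":0,"ty":0,"tz":20,"ax":0,"ay":0,"az":0},{"grip":1,"tx":0,"ty":0,"tz":35,"ax":0,"ay":0,"az":0},{"grip":1,"tx":0,"ty":0,"tz":60,"ax":0,"ay":0,"az":0},{"grip":1,"tx":0,"ty":0,"tz":80,"ax":0,"ay":0,"az":0},{"grip":1,"tx":0,"ty":0,"tz":80,"ax":0,"ay":0,"az":0}]' 30
```

```text
t: 18.75
ee_pos: [0.5568, -0.0248, 0.0878]
tool_rot: [0.097, 1.568, -0.096]
wrist_force: [-0.6, 0.5, 2.3]
grip_width: 0.0176
t: 19.35
ee_pos: [0.5578, -0.025, 0.1708]
tool_rot: [0.096, 1.563, -0.097]
wrist_force: [-0.3, -0.0, -1.3]
grip_width: 0.0177
```

```bash
python3 -m crank '[{"grip":1,"tx":-12,"ty":46,"tz":0,"ax":0,"ay":0,"az":0.04},{"grip":1,"tx":-24,"ty":94,"tz":0,"ax":0,"ay":0,"az":0.08},{"grip":1,"tx":-36,"ty":142,"tz":0,"ax":0,"ay":0,"az":0.12},{"grip":1,"tx":-48,"ty":190,"tz":0,"ax":0,"ay":0,"az":0.16},{"grip":1,"tx":-60,"ty":238,"tz":0,"ax":0,"ay":0,"az":0.2},{"grip":1,"tx":-72,"ty":286,"tz":0,"ax":0,"ay":0,"az":0.24},{"grip":1,"tx":-82,"ty":330,"tz":0,"ax":0,"ay":0,"az":0.286},{"grip":1,"tx":-88,"ty":365,"tz":0,"ax":0,"ay":0,"az":0.286}]' 30
python3 -m crank '[{"grip":1,"tx":0,"ty":0,"tz":-20,"ax":0,"ay":0,"az":0},{"grip":1,"tx":0,"ty":0,"tz":-30,"ax":0,"ay":0,"az":0},{"grip":1,"tx":0,"ty":0,"tz":-30,"ax":0,"ay":0,"az":0}]' 30
python3 chk.py | grep -E "^t|tray|0.067"
```

```text
t: 20.15
ee_pos: [0.4673, 0.3424, 0.1667]
tool_rot: [-0.131, 1.568, 0.13]
wrist_force: [0.7, -1.4, -1.2]
grip_width: 0.0175
t: 20.45
ee_pos: [0.4679, 0.3392, 0.1354]
tool_rot: [-0.129, 1.57, 0.127]
wrist_force: [-0.4, 0.1, -0.9]
grip_width: 0.0178
t 20.45 ee [467.9 339.2 135.4] jaw 99.3 q6 -1.17
scene tray [array([474.6, 308.9]), array([246.9, 142. ]), np.float64(9.0)]
scene 0.067 [array([570.1, 353.3]), array([ 9.9, 16.1]), np.float64(5.3)] 10
scene 0.067 [array([575.6, 291.1]), array([12.3, 19.2]), np.float64(19.3)] 10
side tray [array([473.6, 309.6]), array([241.9, 139.3]), np.float64(9.5)]
side 0.067 [array([557.3, 290. ]), array([49.6, 22.2]), np.float64(8.8)] 45
side 0.067 [array([564.6, 358. ]), array([13.2, 26. ]), np.float64(59.9)] 22
side 0.067 [array([531.8, 353.9]), array([25. , 17.3]), np.float64(53.2)] 27
```

```bash
python3 -m crank '[{"grip":1,"tx":0,"ty":1,"tz":-40,"ax":0,"ay":0,"az":0},{"grip":1,"tx":0,"ty":1,"tz":-80,"ax":0,"ay":0,"az":0},{"grip":1,"tx":0,"ty":1,"tz":-94,"ax":0,"ay":0,"az":0},{"grip":1,"tx":0,"ty":1,"tz":-100,"ax":0,"ay":0,"az":0},{"grip":1,"tx":0,"ty":1,"tz":-100,"ax":0,"ay":0,"az":0},{"grip":0.5,"tx":0,"ty":1,"tz":-100,"ax":0,"ay":0,"az":0},{"grip":0.5,"tx":0,"ty":1,"tz":-100,"ax":0,"ay":0,"az":0},{"grip":0.5,"tx":0,"ty":1,"tz":-100,"ax":0,"ay":0,"az":0}]' 30
python3 -m crank '[{"grip":0.5,"tx":0,"ty":0,"tz":0,"ax":0,"ay":0,"az":0},{"grip":0.5,"tx":0,"ty":0,"tz":40,"ax":0,"ay":0,"az":0},{"grip":0.5,"tx":0,"ty":0,"tz":80,"ax":0,"ay":0,"az":0},{"grip":0.5,"tx":0,"ty":0,"tz":120,"ax":0,"ay":0,"az":0},{"grip":0.5,"tx":0,"ty":0,"tz":120,"ax":0,"ay":0,"az":0},{"grip":0.5,"tx":0,"ty":0,"tz":120,"ax":0,"ay":0,"az":0}]' 30
python3 chk.py
```

```text
t: 21.35
ee_pos: [0.4691, 0.3415, 0.0385]
tool_rot: [-0.128, 1.565, 0.129]
wrist_force: [-0.2, -0.7, 0.4]
grip_width: 0.0382
t: 21.95
ee_pos: [0.4688, 0.3413, 0.158]
tool_rot: [-0.128, 1.566, 0.129]
wrist_force: [0.3, -0.2, -0.6]
grip_width: 0.047
t 21.95 ee [468.8 341.3 158. ] jaw 99.4 q6 -1.17
scene tray [array([475.4, 307.1]), array([245.9, 142.7]), np.float64(8.7)]
scene 0.12 [array([625.2, -38.2]), array([11.9, 27.8]), np.float64(49.9)] 13
scene 0.12 [array([658.5, -39. ]), array([17.6, 15.6]), np.float64(62.7)] 17
scene 0.12 [array([ 632.5, -102.8]), array([17.4, 49.9]), np.float64(84.6)] 34
scene 0.067 [array([567. , 351.4]), array([16. , 13.3]), np.float64(31.6)] 11
scene 0.067 [array([579.6, 288.8]), array([19.5,  8.8]), np.float64(65.2)] 11
side tray [array([473.7, 308.6]), array([242.2, 142. ]), np.float64(9.5)]
side 0.067 [array([557.6, 288.4]), array([50. , 20.8]), np.float64(8.5)] 51
side 0.067 [array([548.6, 352.6]), array([52.3, 22. ]), np.float64(3.1)] 46
side 0.067 [array([468.3, 343.4]), array([48.5, 19.9]), np.float64(10.5)] 53
```

```bash
python3 -m crank '[{"grip":0.5,"tx":20,"ty":-44,"tz":0,"ax":0,"ay":0,"az":-0.04},{"grip":0.5,"tx":40,"ty":-88,"tz":0,"ax":0,"ay":0,"az":-0.08},{"grip":0.5,"tx":60,"ty":-132,"tz":0,"ax":0,"ay":0,"az":-0.12},{"grip":0.5,"tx":80,"ty":-176,"tz":0,"ax":0,"ay":0,"az":-0.16},{"grip":0.5,"tx":100,"ty":-220,"tz":0,"ax":0,"ay":0,"az":-0.2},{"grip":0.5,"tx":120,"ty":-264,"tz":0,"ax":0,"ay":0,"az":-0.24},{"grip":0.5,"tx":140,"ty":-308,"tz":0,"ax":0,"ay":0,"az":-0.286},{"grip":0.5,"tx":158,"ty":-346,"tz":0,"ax":0,"ay":0,"az":-0.286}]' 30
python3 -m crank '[{"grip":0.5,"tx":13,"ty":-29,"tz":0,"ax":0,"ay":0,"az":0},{"grip":0.5,"tx":13,"ty":-29,"tz":-20,"ax":0,"ay":0,"az":0},{"grip":0.5,"tx":13,"ty":-29,"tz":-25,"ax":0,"ay":0,"az":0},{"grip":0.5,"tx":13,"ty":-29,"tz":-25,"ax":0,"ay":0,"az":0}]' 30
python3 chk.py | grep -E "^t|0.12"
```

```text
t: 22.85
ee_pos: [0.6267, -0.0072, 0.1558]
tool_rot: [0.098, 1.571, -0.098]
wrist_force: [0.5, 0.8, -0.1]
grip_width: 0.047
t: 23.25
ee_pos: [0.6388, -0.0334, 0.1306]
tool_rot: [0.096, 1.572, -0.096]
wrist_force: [-0.6, -0.2, -0.0]
grip_width: 0.047
t 23.25 ee [638.8 -33.4 130.6] jaw 83.0 q6 -1.56
scene 0.12 [array([632.7, -42.3]), array([ 5.6, 30.2]), np.float64(75.9)] 13
scene 0.12 [array([661.2, -38.4]), array([10.2, 14.9]), np.float64(11.1)] 14
scene 0.12 [array([ 633.3, -102.8]), array([18. , 48.9]), np.float64(81.4)] 31
side 0.12 [array([617.8, -95.2]), array([29.2, 16.9]), np.float64(34.9)] 18
side 0.12 [array([638.9, -34.3]), array([22.2, 49.5]), np.float64(83.0)] 31
```

Grip D and carry to compartment i=0, j=-1 at (478,276).

```bash
python3 -m crank '[{"grip":0.5,"tx":1,"ty":-1,"tz":-30,"ax":0,"ay":0,"az":0},{"grip":0.5,"tx":1,"ty":-1,"tz":-44,"ax":0,"ay":0,"az":0},{"grip":0.5,"tx":1,"ty":-1,"tz":-44,"ax":0,"ay":0,"az":0},{"grip":1,"tx":1,"ty":-1,"tz":-44,"ax":0,"ay":0,"az":0},{"grip":1,"tx":1,"ty":-1,"tz":-44,"ax":0,"ay":0,"az":0},{"grip":1,"tx":1,"ty":-1,"tz":-44,"ax":0,"ay":0,"az":0},{"grip":1,"tx":1,"ty":-1,"tz":-44,"ax":0,"ay":0,"az":0},{"grip":1,"tx":1,"ty":-1,"tz":-44,"ax":0,"ay":0,"az":0}]' 30
python3 -m crank '[{"grip":1,"tx":0,"ty":0,"tz":8,"ax":0,"ay":0,"az":0},{"grip":1,"tx":0,"ty":0,"tz":20,"ax":0,"ay":0,"az":0},{"grip":1,"tx":0,"ty":0,"tz":35,"ax":0,"ay":0,"az":0},{"grip":1,"tx":0,"ty":0,"tz":60,"ax":0,"ay":0,"az":0},{"grip":1,"tx":0,"ty":0,"tz":80,"ax":0,"ay":0,"az":0},{"grip":1,"tx":0,"ty":0,"tz":80,"ax":0,"ay":0,"az":0}]' 30
```

```text
t: 24.15
ee_pos: [0.6409, -0.0348, 0.089]
tool_rot: [0.096, 1.568, -0.096]
wrist_force: [-0.5, 0.7, 3.7]
grip_width: 0.0177
t: 24.75
ee_pos: [0.6419, -0.035, 0.1726]
tool_rot: [0.096, 1.563, -0.097]
wrist_force: [0.0, -0.1, -2.1]
grip_width: 0.0178
```

```bash
python3 -m crank '[{"grip":1,"tx":-22,"ty":42,"tz":0,"ax":0,"ay":0,"az":0.04},{"grip":1,"tx":-44,"ty":84,"tz":0,"ax":0,"ay":0,"az":0.08},{"grip":1,"tx":-66,"ty":126,"tz":0,"ax":0,"ay":0,"az":0.12},{"grip":1,"tx":-88,"ty":168,"tz":0,"ax":0,"ay":0,"az":0.16},{"grip":1,"tx":-110,"ty":210,"tz":0,"ax":0,"ay":0,"az":0.2},{"grip":1,"tx":-132,"ty":252,"tz":0,"ax":0,"ay":0,"az":0.24},{"grip":1,"tx":-150,"ty":288,"tz":0,"ax":0,"ay":0,"az":0.286},{"grip":1,"tx":-162,"ty":310,"tz":0,"ax":0,"ay":0,"az":0.286}]' 30
python3 -m crank '[{"grip":1,"tx":0,"ty":0,"tz":-20,"ax":0,"ay":0,"az":0},{"grip":1,"tx":0,"ty":0,"tz":-30,"ax":0,"ay":0,"az":0},{"grip":1,"tx":0,"ty":0,"tz":-30,"ax":0,"ay":0,"az":0}]' 30
python3 chk.py | grep -E "^t|tray|0.067"
```

```text
t: 25.55
ee_pos: [0.4769, 0.2773, 0.168]
tool_rot: [-0.131, 1.567, 0.131]
wrist_force: [-0.1, -0.2, -1.9]
grip_width: 0.0178
t: 25.85
ee_pos: [0.4779, 0.2745, 0.1367]
tool_rot: [-0.129, 1.57, 0.127]
wrist_force: [0.2, -0.2, -1.3]
grip_width: 0.0178
t 25.85 ee [477.9 274.5 136.7] jaw 99.3 q6 -1.28
scene tray [array([474.9, 307. ]), array([246. , 140.6]), np.float64(8.6)]
scene 0.067 [array([566.2, 351.3]), array([18.3, 16.7]), np.float64(14.6)] 12
scene 0.067 [array([577.8, 289. ]), array([18.7, 13.4]), np.float64(61.6)] 12
side tray [array([473.7, 309.3]), array([242.1, 142. ]), np.float64(9.7)]
side 0.067 [array([557. , 289.9]), array([49.7, 21.7]), np.float64(10.3)] 51
side 0.067 [array([549. , 352.2]), array([49.4, 18.6]), np.float64(5.1)] 51
side 0.067 [array([469.1, 342.5]), array([48.8, 21.5]), np.float64(9.7)] 57
```

```bash
python3 -m crank '[{"grip":1,"tx":0,"ty":1,"tz":-40,"ax":0,"ay":0,"az":0},{"grip":1,"tx":0,"ty":1,"tz":-80,"ax":0,"ay":0,"az":0},{"grip":1,"tx":0,"ty":1,"tz":-94,"ax":0,"ay":0,"az":0},{"grip":1,"tx":0,"ty":1,"tz":-100,"ax":0,"ay":0,"az":0},{"grip":1,"tx":0,"ty":1,"tz":-100,"ax":0,"ay":0,"az":0},{"grip":0.5,"tx":0,"ty":1,"tz":-100,"ax":0,"ay":0,"az":0},{"grip":0.5,"tx":0,"ty":1,"tz":-100,"ax":0,"ay":0,"az":0},{"grip":0.5,"tx":0,"ty":1,"tz":-100,"ax":0,"ay":0,"az":0}]' 30
python3 -m crank '[{"grip":0.5,"tx":0,"ty":0,"tz":0,"ax":0,"ay":0,"az":0},{"grip":0.5,"tx":0,"ty":0,"tz":40,"ax":0,"ay":0,"az":0},{"grip":0.5,"tx":0,"ty":0,"tz":80,"ax":0,"ay":0,"az":0},{"grip":0.5,"tx":0,"ty":0,"tz":120,"ax":0,"ay":0,"az":0},{"grip":0.5,"tx":0,"ty":0,"tz":120,"ax":0,"ay":0,"az":0},{"grip":0.5,"tx":0,"ty":0,"tz":120,"ax":0,"ay":0,"az":0}]' 30
python3 chk.py
```

```text
t: 26.75
ee_pos: [0.4792, 0.2764, 0.0395]
tool_rot: [-0.128, 1.565, 0.129]
wrist_force: [0.5, 0.3, 0.5]
grip_width: 0.038
t: 27.35
ee_pos: [0.4788, 0.2762, 0.1588]
tool_rot: [-0.128, 1.566, 0.129]
wrist_force: [-0.1, -0.2, -1.1]
grip_width: 0.0471
t 27.35 ee [478.8 276.2 158.8] jaw 99.4 q6 -1.28
scene tray [array([474.6, 308.7]), array([245.6, 143.7]), np.float64(9.6)]
scene 0.12 [array([ 634.7, -103.8]), array([16.5, 49.8]), np.float64(82.4)] 27
scene 0.067 [array([491.3, 342.6]), array([23.8, 12.4]), np.float64(77.6)] 10
scene 0.067 [array([463.7, 269.2]), array([10.9, 31.5]), np.float64(53.1)] 12
scene 0.067 [array([571.8, 352.5]), array([19.5, 15.8]), np.float64(77.0)] 12
scene 0.067 [array([579.1, 290.3]), array([16.9, 12.8]), np.float64(88.0)] 11
side tray [array([473.9, 308.9]), array([242.7, 142.3]), np.float64(9.2)]
side 0.067 [array([557.4, 290.5]), array([51.9, 21.5]), np.float64(1.5)] 49
side 0.067 [array([498.4, 280.3]), array([ 8.5, 18.2]), np.float64(24.4)] 17
side 0.067 [array([459.4, 275.1]), array([22.4, 11.2]), np.float64(78.4)] 20
side 0.067 [array([548.2, 352.4]), array([49.4, 20. ]), np.float64(6.9)] 49
side 0.067 [array([468.9, 342.6]), array([48.5, 19.3]), np.float64(8.8)] 54
```

```bash
python3 -m crank '[{"grip":0.5,"tx":18,"ty":-45,"tz":0,"ax":0,"ay":0,"az":-0.04},{"grip":0.5,"tx":36,"ty":-90,"tz":0,"ax":0,"ay":0,"az":-0.08},{"grip":0.5,"tx":54,"ty":-135,"tz":0,"ax":0,"ay":0,"az":-0.12},{"grip":0.5,"tx":72,"ty":-180,"tz":0,"ax":0,"ay":0,"az":-0.16},{"grip":0.5,"tx":90,"ty":-225,"tz":0,"ax":0,"ay":0,"az":-0.2},{"grip":0.5,"tx":108,"ty":-270,"tz":0,"ax":0,"ay":0,"az":-0.24},{"grip":0.5,"tx":126,"ty":-315,"tz":0,"ax":0,"ay":0,"az":-0.286},{"grip":0.5,"tx":142,"ty":-352,"tz":0,"ax":0,"ay":0,"az":-0.286}]' 30
python3 -m crank '[{"grip":0.5,"tx":11,"ty":-26,"tz":0,"ax":0,"ay":0,"az":0},{"grip":0.5,"tx":11,"ty":-26,"tz":-20,"ax":0,"ay":0,"az":0},{"grip":0.5,"tx":11,"ty":-26,"tz":-25,"ax":0,"ay":0,"az":0},{"grip":0.5,"tx":11,"ty":-26,"tz":-25,"ax":0,"ay":0,"az":0}]' 30
python3 chk.py | grep -E "^t|0.12"
```

```text
t: 28.25
ee_pos: [0.6205, -0.0783, 0.1566]
tool_rot: [0.099, 1.571, -0.098]
wrist_force: [0.3, 1.6, 0.4]
grip_width: 0.0471
t: 28.65
ee_pos: [0.6307, -0.1013, 0.1315]
tool_rot: [0.097, 1.572, -0.096]
wrist_force: [-0.1, 0.3, 1.1]
grip_width: 0.0475
t 28.65 ee [ 630.7 -101.3  131.5] jaw 83.0 q6 -1.66
scene 0.12 [array([ 635.2, -109.2]), array([49., 14.]), np.float64(9.3)] 31
side 0.12 [array([629.2, -99.1]), array([17.6, 51.4]), np.float64(84.0)] 27
```

```bash
python3 -m crank '[{"grip":0.5,"tx":1,"ty":-1,"tz":-30,"ax":0,"ay":0,"az":0},{"grip":0.5,"tx":1,"ty":-1,"tz":-45,"ax":0,"ay":0,"az":0},{"grip":0.5,"tx":1,"ty":-1,"tz":-45,"ax":0,"ay":0,"az":0},{"grip":1,"tx":1,"ty":-1,"tz":-45,"ax":0,"ay":0,"az":0},{"grip":1,"tx":1,"ty":-1,"tz":-45,"ax":0,"ay":0,"az":0},{"grip":1,"tx":1,"ty":-1,"tz":-45,"ax":0,"ay":0,"az":0},{"grip":1,"tx":1,"ty":-1,"tz":-45,"ax":0,"ay":0,"az":0},{"grip":1,"tx":1,"ty":-1,"tz":-45,"ax":0,"ay":0,"az":0}]' 30
python3 -m crank '[{"grip":1,"tx":0,"ty":0,"tz":8,"ax":0,"ay":0,"az":0},{"grip":1,"tx":0,"ty":0,"tz":20,"ax":0,"ay":0,"az":0},{"grip":1,"tx":0,"ty":0,"tz":35,"ax":0,"ay":0,"az":0},{"grip":1,"tx":0,"ty":0,"tz":60,"ax":0,"ay":0,"az":0},{"grip":1,"tx":0,"ty":0,"tz":80,"ax":0,"ay":0,"az":0},{"grip":1,"tx":0,"ty":0,"tz":80,"ax":0,"ay":0,"az":0}]' 30
```

```text
t: 29.55
ee_pos: [0.6329, -0.1028, 0.0889]
tool_rot: [0.096, 1.568, -0.096]
wrist_force: [0.3, 0.8, 3.0]
grip_width: 0.0181
t: 30.15
ee_pos: [0.6339, -0.1032, 0.1726]
tool_rot: [0.096, 1.563, -0.097]
wrist_force: [0.6, 0.0, -1.2]
grip_width: 0.0175
```

```bash
python3 -m crank '[{"grip":1,"tx":-26,"ty":41,"tz":0,"ax":0,"ay":0,"az":0.04},{"grip":1,"tx":-52,"ty":82,"tz":0,"ax":0,"ay":0,"az":0.08},{"grip":1,"tx":-78,"ty":123,"tz":0,"ax":0,"ay":0,"az":0.12},{"grip":1,"tx":-104,"ty":164,"tz":0,"ax":0,"ay":0,"az":0.16},{"grip":1,"tx":-130,"ty":205,"tz":0,"ax":0,"ay":0,"az":0.2},{"grip":1,"tx":-156,"ty":246,"tz":0,"ax":0,"ay":0,"az":0.24},{"grip":1,"tx":-182,"ty":287,"tz":0,"ax":0,"ay":0,"az":0.286},{"grip":1,"tx":-208,"ty":328,"tz":0,"ax":0,"ay":0,"az":0.286}]' 30
python3 -m crank '[{"grip":1,"tx":-25,"ty":36,"tz":0,"ax":0,"ay":0,"az":0},{"grip":1,"tx":-25,"ty":36,"tz":-20,"ax":0,"ay":0,"az":0},{"grip":1,"tx":-25,"ty":36,"tz":-30,"ax":0,"ay":0,"az":0},{"grip":1,"tx":-25,"ty":36,"tz":-30,"ax":0,"ay":0,"az":0}]' 30
python3 chk.py | grep -E "^t|tray|0.067"
```

```text
t: 30.95
ee_pos: [0.4231, 0.2264, 0.1681]
tool_rot: [-0.129, 1.567, 0.129]
wrist_force: [0.4, 1.9, -2.0]
grip_width: 0.0179
t: 31.35
ee_pos: [0.3991, 0.2604, 0.1369]
tool_rot: [-0.129, 1.57, 0.127]
wrist_force: [-0.4, -0.9, -1.5]
grip_width: 0.0171
t 31.35 ee [399.1 260.4 136.9] jaw 99.3 q6 -1.23
scene tray [array([474.6, 307.1]), array([247.7, 141.6]), np.float64(8.7)]
scene 0.067 [array([460.5, 270.9]), array([10.6, 23.6]), np.float64(47.3)] 11
scene 0.067 [array([568.3, 353.3]), array([12.3, 17.1]), np.float64(31.8)] 10
side tray [array([473.8, 309.4]), array([242.6, 141.7]), np.float64(9.5)]
side 0.067 [array([557.1, 289.8]), array([49.7, 19.1]), np.float64(8.6)] 51
side 0.067 [array([477.4, 278.4]), array([50.3, 19.4]), np.float64(7.6)] 54
side 0.067 [array([547.7, 350.6]), array([50.3, 20.5]), np.float64(4.0)] 52
side 0.067 [array([468.2, 343.7]), array([49.2, 20.5]), np.float64(7.9)] 50
```

```bash
python3 -m crank '[{"grip":1,"tx":0,"ty":2,"tz":-40,"ax":0,"ay":0,"az":0},{"grip":1,"tx":0,"ty":2,"tz":-80,"ax":0,"ay":0,"az":0},{"grip":1,"tx":0,"ty":2,"tz":-94,"ax":0,"ay":0,"az":0},{"grip":1,"tx":0,"ty":2,"tz":-100,"ax":0,"ay":0,"az":0},{"grip":1,"tx":0,"ty":2,"tz":-100,"ax":0,"ay":0,"az":0},{"grip":0.5,"tx":0,"ty":2,"tz":-100,"ax":0,"ay":0,"az":0},{"grip":0.5,"tx":0,"ty":2,"tz":-100,"ax":0,"ay":0,"az":0},{"grip":0.5,"tx":0,"ty":2,"tz":-100,"ax":0,"ay":0,"az":0}]' 30
python3 -m crank '[{"grip":0.5,"tx":0,"ty":0,"tz":0,"ax":0,"ay":0,"az":0},{"grip":0.5,"tx":0,"ty":0,"tz":40,"ax":0,"ay":0,"az":0},{"grip":0.5,"tx":0,"ty":0,"tz":80,"ax":0,"ay":0,"az":0},{"grip":0.5,"tx":0,"ty":0,"tz":120,"ax":0,"ay":0,"az":0},{"grip":0.5,"tx":0,"ty":0,"tz":170,"ax":0,"ay":0,"az":0},{"grip":0.5,"tx":0,"ty":0,"tz":215,"ax":0,"ay":0,"az":0},{"grip":0.5,"tx":0,"ty":0,"tz":215,"ax":0,"ay":0,"az":0}]' 30
python3 chk.py
python3 - <<'E'
from h import *
a,_,_=grab("scene");b,_,_=grab("side")
cv2.imwrite("pics/after.png",np.hstack([cv2.resize(a[130:280,200:450],(400,240)),cv2.resize(b[170:340,230:400],(400,400))[:240*1]]) [...,::-1])
E
```

```text
t: 32.25
ee_pos: [0.4001, 0.2634, 0.0393]
tool_rot: [-0.127, 1.565, 0.129]
wrist_force: [0.0, 0.6, -0.3]
grip_width: 0.0381
t: 32.95
ee_pos: [0.4011, 0.264, 0.2594]
tool_rot: [-0.125, 1.558, 0.131]
wrist_force: [0.7, 0.2, -0.6]
grip_width: 0.047
t 32.95 ee [401.1 264.  259.4] jaw 99.4 q6 -1.23
scene tray [array([473.2, 309.1]), array([247.9, 144.8]), np.float64(10.4)]
scene 0.067 [array([401. , 261.4]), array([51.7, 23.4]), np.float64(9.6)] 20
scene 0.067 [array([488.1, 344.5]), array([15.1, 17.4]), np.float64(8.8)] 11
scene 0.067 [array([460.8, 270.4]), array([12., 21.]), np.float64(48.6)] 11
scene 0.067 [array([569.7, 350.7]), array([10.4, 19. ]), np.float64(13.9)] 11
scene 0.067 [array([498.3, 274.6]), array([28.5,  9.9]), np.float64(59.4)] 12
scene 0.067 [array([579.4, 288.4]), array([19.2, 10.7]), np.float64(85.0)] 10
side tray [array([473.9, 309.9]), array([243.3, 140.9]), np.float64(9.0)]
side 0.067 [array([557.2, 288.2]), array([50.3, 22.8]), np.float64(6.9)] 48
side 0.067 [array([477.5, 277.8]), array([49.7, 19.9]), np.float64(8.8)] 53
side 0.067 [array([398.2, 264.1]), array([48.9, 19.6]), np.float64(11.3)] 51
side 0.067 [array([548.3, 351.1]), array([49. , 19.9]), np.float64(7.0)] 49
side 0.067 [array([469. , 342.2]), array([48.5, 20. ]), np.float64(10.3)] 50
```

View pics/after.png

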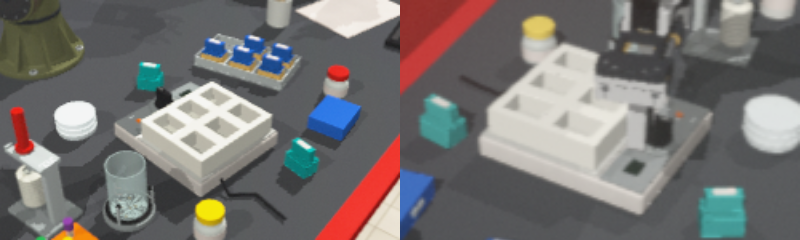

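All five casts stand in tray compartments and the mould is empty. Now over to look at the brush and beaker.

```bash
python3 -m crank '[{"grip":0.4,"tx":4,"ty":-45,"tz":20,"ax":0,"ay":0,"az":-0.06},{"grip":0.4,"tx":8,"ty":-90,"tz":40,"ax":0,"ay":0,"az":-0.12},{"grip":0.4,"tx":12,"ty":-135,"tz":60,"ax":0,"ay":0,"az":-0.18},{"grip":0.4,"tx":16,"ty":-180,"tz":80,"ax":0,"ay":0,"az":-0.24},{"grip":0.4,"tx":20,"ty":-228,"tz":90,"ax":0,"ay":0,"az":-0.3},{"grip":0.4,"tx":24,"ty":-276,"tz":96,"ax":0,"ay":0,"az":-0.36},{"grip":0.4,"tx":28,"ty":-324,"tz":96,"ax":0,"ay":0,"az":-0.42},{"grip":0.4,"tx":32,"ty":-372,"tz":96,"ax":0,"ay":0,"az":-0.48}]' 30
python3 -m crank '[{"grip":0.4,"tx":4,"ty":-45,"tz":0,"ax":0,"ay":0,"az":0},{"grip":0.4,"tx":8,"ty":-90,"tz":0,"ax":0,"ay":0,"az":0},{"grip":0.4,"tx":12,"ty":-135,"tz":0,"ax":0,"ay":0,"az":0},{"grip":0.4,"tx":16,"ty":-180,"tz":0,"ax":0,"ay":0,"az":0},{"grip":0.4,"tx":20,"ty":-210,"tz":0,"ax":0,"ay":0,"az":0},{"grip":0.4,"tx":20,"ty":-210,"tz":0,"ax":0,"ay":0,"az":0},{"grip":0.4,"tx":20,"ty":-210,"tz":0,"ax":0,"ay":0,"az":0}]' 30
python3 - <<'E'
from h import *
from scipy.spatial.transform import Rotation as R
s=get_state();y=R.from_rotvec(s['tool_rot']).as_matrix()[:,1];print(s['ee_pos'],np.degrees(np.arctan2(y[1],y[0])),s['qpos'].round(2))
p,d,c=grab("wrist");cv2.imwrite("pics/w3.png",p[...,::-1]);np.savez("pics/w3.npz",p=p,d=d,**{k:np.array(v) for k,v in c.items()})
X=cloud(p,d,c);hsv=cv2.cvtColor(p,cv2.COLOR_RGB2HSV)
red=((hsv[...,0]<6)|(hsv[...,0]>174))&(hsv[...,1]>150)&(abs(X[...,0]-.455)<.06)&(abs(X[...,1]+.366)<.06)
k=red&(abs(X[...,2]-.233)<.003);print("handle top",k.sum(),X[k].mean(0),[np.round(q*1000,1) for q in cv2.minEnclosingCircle(X[k][:,:2].astype(np.float32))[:1]])
k=red&(abs(X[...,2]-.156)<.003)
if k.sum()>5:print("collar top",k.sum(),X[k].mean(0),X[k].min(0),X[k].max(0))
k=(d>0)&(abs(X[...,2]-.148)<.003)&(hsv[...,1]<70)&(abs(X[...,0]-.47)<.08)&(abs(X[...,1]+.366)<.06)
print("fork",k.sum(),[np.round(q,1) for q in cv2.minAreaRect((X[k][:,:2]*1000).astype(np.float32))])
k=(d>0)&(abs(X[...,2]-.122)<.003)&(abs(X[...,0]-.595)<.06)&(abs(X[...,1]+.264)<.06)
if k.sum()>5:
    P=X[k][:,:2];A=np.c_[2*P,np.ones(len(P))];q=np.linalg.lstsq(A,(P**2).sum(1),rcond=None)[0];print("beaker",k.sum(),q[:2],np.sqrt(q[2]+q[:2]@q[:2]))
E
```

```text
t: 33.95
ee_pos: [0.4312, -0.1108, 0.3483]
tool_rot: [0.251, 1.558, -0.25]
wrist_force: [0.6, 0.5, 0.0]
grip_width: 0.0564
t: 34.65
ee_pos: [0.4515, -0.3189, 0.3477]
tool_rot: [0.251, 1.559, -0.248]
wrist_force: [0.6, -1.0, -0.1]
grip_width: 0.0566
[ 0.45146193 -0.31893733  0.3477085 ] 71.80079256351527 [-0.68  0.25  1.24  0.    1.66 -1.93]
handle top 278 [ 0.44948478 -0.36776371  0.23347326] [array([ 0.4, -0.4,  0.4, ..., -0.4,  0.4, -0.4], shape=(2000,))]
collar top 177 [ 0.44584349 -0.36388     0.1568047 ] [ 0.43415689 -0.3831058   0.1546906 ] [ 0.46611741 -0.3521525   0.15873607]
fork 1410 [array([ 470.1, -368. ]), array([98.1, 46.5]), np.float64(0.6)]
beaker 160 [ 0.59397182 -0.26595898] 0.03478270419933327
```

View pics/w3.png

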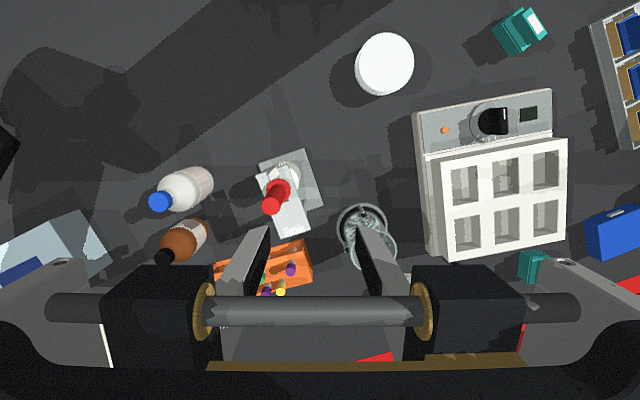

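Wrist view: red handle top at (280,192), fork below it at (290,215), beaker at (368,235). Dial at (493,122) seems aligned. I'll confirm the dial angle and go above the brush handle.

```bash
python3 - <<'E'
from h import *
p,d,c=load("pics/w3.npz");X=cloud(p,d,c)
k=(d>0)&(X[...,2]>.083)&(X[...,2]<.092)&(abs(X[...,0]-.4663)<.028)&(abs(X[...,1]+.0137)<.028)
print([np.round(q,1) for q in cv2.minAreaRect((X[k][:,:2]*1000).astype(np.float32))],k.sum())
E
python3 -m crank '[{"grip":0.4,"tx":-2,"ty":-49,"tz":-20,"ax":0,"ay":0,"az":0},{"grip":0.4,"tx":-2,"ty":-49,"tz":-60,"ax":0,"ay":0,"az":0},{"grip":0.4,"tx":-2,"ty":-49,"tz":-90,"ax":0,"ay":0,"az":0},{"grip":0.4,"tx":-2,"ty":-49,"tz":-90,"ax":0,"ay":0,"az":0},{"grip":0.4,"tx":-2,"ty":-49,"tz":-90,"ax":0,"ay":0,"az":0}]'
```

```text
[array([466.3, -15.1]), array([15.5, 41.3]), np.float64(86.2)] 290
t: 35.2
ee_pos: [0.45, -0.3671, 0.2608]
tool_rot: [0.247, 1.556, -0.248]
wrist_force: [0.0, 0.0, 0.6]
grip_width: 0.0564
```

```bash
python3 -m crank '[{"grip":0.4,"tx":-1,"ty":-1,"tz":-40,"ax":0,"ay":0,"az":0},{"grip":0.4,"tx":-1,"ty":-1,"tz":-70,"ax":0,"ay":0,"az":0},{"grip":0.4,"tx":-1,"ty":-1,"tz":-80,"ax":0,"ay":0,"az":0},{"grip":0.8,"tx":-1,"ty":-1,"tz":-80,"ax":0,"ay":0,"az":0},{"grip":1,"tx":-1,"ty":-1,"tz":-80,"ax":0,"ay":0,"az":0},{"grip":1,"tx":-1,"ty":-1,"tz":-80,"ax":0,"ay":0,"az":0},{"grip":1,"tx":-1,"ty":-1,"tz":-80,"ax":0,"ay":0,"az":0},{"grip":1,"tx":-1,"ty":-1,"tz":-80,"ax":0,"ay":0,"az":0}]' 35
python3 -m crank '[{"grip":1,"tx":0,"ty":0,"tz":4,"ax":0,"ay":0,"az":0},{"grip":1,"tx":0,"ty":0,"tz":9,"ax":0,"ay":0,"az":0},{"grip":1,"tx":0,"ty":0,"tz":12,"ax":0,"ay":0,"az":0},{"grip":1,"tx":0,"ty":0,"tz":12,"ax":0,"ay":0,"az":0}]'
```

```text
t: 36.0
ee_pos: [0.4488, -0.369, 0.1802]
tool_rot: [0.248, 1.556, -0.249]
wrist_force: [0.6, 1.4, 8.4]
grip_width: 0.0216
t: 36.4
ee_pos: [0.4488, -0.369, 0.192]
tool_rot: [0.248, 1.556, -0.249]
wrist_force: [0.5, 0.4, -0.9]
grip_width: 0.0208
```

```bash
python3 -m crank '[{"grip":1,"tx":-10,"ty":0,"tz":0,"ax":0,"ay":0,"az":0},{"grip":1,"tx":-25,"ty":0,"tz":0,"ax":0,"ay":0,"az":0},{"grip":1,"tx":-40,"ty":0,"tz":0,"ax":0,"ay":0,"az":0},{"grip":1,"tx":-60,"ty":0,"tz":0,"ax":0,"ay":0,"az":0},{"grip":1,"tx":-80,"ty":0,"tz":5,"ax":0,"ay":0,"az":0},{"grip":1,"tx":-80,"ty":0,"tz":40,"ax":0,"ay":0,"az":0},{"grip":1,"tx":-80,"ty":0,"tz":80,"ax":0,"ay":0,"az":0},{"grip":1,"tx":-80,"ty":0,"tz":115,"ax":0,"ay":0,"az":0}]'
python3 - <<'E'
from h import *
a,_,_=grab("scene");b,_,_=grab("side")
cv2.imwrite("pics/br.png",np.hstack([cv2.resize(a[130:310,120:340],(400,327)),cv2.resize(b[90:270,280:480],(400,360))[:327]])[...,::-1])
E
```

```text
t: 37.2
ee_pos: [0.3678, -0.3687, 0.3082]
tool_rot: [0.249, 1.556, -0.249]
wrist_force: [0.1, 0.1, -0.9]
grip_width: 0.0215
```

View pics/br.png

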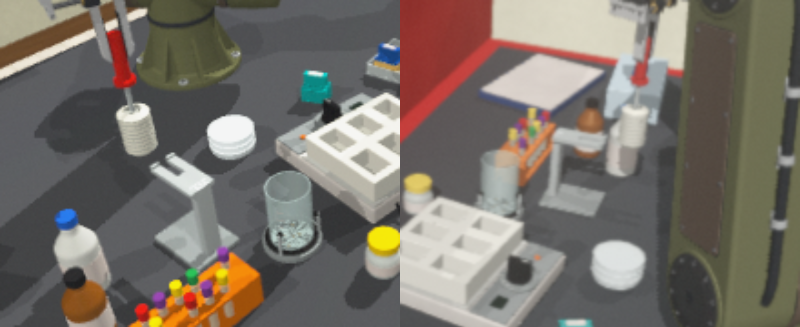

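Brush is out and hanging in the gripper, with the hanger undisturbed. I'll measure its tilt and tip height.

```bash
cat > tilt.py <<'E'
from h import *
s=get_state();e=s['ee_pos'];print('ee',e.round(4))
for n in('scene','side'):
    p,d,c=grab(n);X=cloud(p,d,c);hsv=cv2.cvtColor(p,cv2.COLOR_RGB2HSV)
    near=(d>0)&(np.hypot(X[...,0]-e[0],X[...,1]-e[1])<.045)
    red=near&((hsv[...,0]<6)|(hsv[...,0]>174))&(hsv[...,1]>150)
    cam=-np.asarray(c['R']).T@c['t'];f=e[:2]-cam[:2];f/=np.linalg.norm(f)
    dz=e[2]-.180; zh=.098+dz
    head=near&(hsv[...,1]<90)&(X[...,2]<zh-.01)&(X[...,2]>zh-.07)&(X[...,2]>.02)
    P=X[head];z=X[red][:,2];print(n,'head',head.sum(),(P[:,:2].mean(0)+f*.025*.8-e[:2]).round(4),'z',P[:,2].min().round(3),
      'handle',red.sum(),(X[red&(X[...,2]>.165+dz)][:,:2].mean(0)+f*.011*.8-e[:2]).round(4),'redz',z.min().round(3),z.max().round(3))
    b=near&(hsv[...,1]<90)&(X[...,2]>.05); 
    for lo in np.arange(zh-.1,zh,.02):
        q=b&(X[...,2]>lo)&(X[...,2]<lo+.02)
        if q.sum()>5:
            Q=X[q][:,:2]-e[:2];side=Q@np.array([-f[1],f[0]]);print('  z',lo.round(3),q.sum(),'lateral mid',((np.percentile(side,3)+np.percentile(side,97))/2).round(4),'dir',np.array([-f[1],f[0]]).round(2))
E
python3 tilt.py
```

```text
ee [ 0.3687 -0.3697  0.3109]
scene head 328 [ 0.0008 -0.0008] z 0.159 handle 274 [0.0001 0.0006] redz 0.28 0.367
  z 0.149 76 lateral mid 0.0003 dir [-0.47 -0.89]
  z 0.169 105 lateral mid 0.0006 dir [-0.47 -0.89]
  z 0.189 109 lateral mid 0.0007 dir [-0.47 -0.89]
  z 0.209 203 lateral mid -0.0001 dir [-0.47 -0.89]
side head 193 [ 0.0029 -0.0014] z 0.159 handle 44 [0.0012 0.001 ] redz 0.279 0.355
  z 0.149 47 lateral mid 0.0031 dir [0.99 0.16]
  z 0.169 66 lateral mid 0.0024 dir [0.99 0.16]
  z 0.189 67 lateral mid 0.0028 dir [0.99 0.16]
  z 0.209 99 lateral mid 0.0033 dir [0.99 0.16]
```

```bash
python3 -m crank '[{"grip":1,"tx":0,"ty":35,"tz":25,"ax":0,"ay":0,"az":0},{"grip":1,"tx":0,"ty":75,"tz":25,"ax":0,"ay":0,"az":0},{"grip":1,"tx":30,"ty":104,"tz":25,"ax":0,"ay":0,"az":0},{"grip":1,"tx":75,"ty":104,"tz":25,"ax":0,"ay":0,"az":0},{"grip":1,"tx":120,"ty":104,"tz":25,"ax":0,"ay":0,"az":0},{"grip":1,"tx":165,"ty":104,"tz":25,"ax":0,"ay":0,"az":0},{"grip":1,"tx":205,"ty":104,"tz":25,"ax":0,"ay":0,"az":0},{"grip":1,"tx":226,"ty":104,"tz":25,"ax":0,"ay":0,"az":0}]'
python3 -m crank '[{"grip":1,"tx":0,"ty":0,"tz":0,"ax":0,"ay":0,"az":0},{"grip":1,"tx":0,"ty":0,"tz":-10,"ax":0,"ay":0,"az":0},{"grip":1,"tx":0,"ty":0,"tz":-20,"ax":0,"ay":0,"az":0},{"grip":1,"tx":0,"ty":0,"tz":-20,"ax":0,"ay":0,"az":0}]'
python3 tilt.py; python3 - <<'E'
from h import *
ims=[]
for n in("scene","side"):
    p,d,c=grab(n);X=cloud(p,d,c)
    k=(d>0)&(abs(X[...,2]-.122)<.003)&(abs(np.hypot(X[...,0]-.5945,X[...,1]+.2655)-.0355)<.008)
    P=X[k][:,:2];A=np.c_[2*P,np.ones(len(P))];q=np.linalg.lstsq(A,(P**2).sum(1),rcond=None)[0];print(n,"beaker",k.sum(),q[:2],np.sqrt(q[2]+q[:2]@q[:2]))
    u,v=(280,235) if n=="scene" else (330,170)
    ims.append(cv2.resize(p[max(0,v-75):v+55,u-60:u+60],(370,400)))
cv2.imwrite("pics/bk.png",np.hstack(ims)[...,::-1])
E
```

```text
t: 38.2
ee_pos: [0.5965, -0.2642, 0.3278]
tool_rot: [0.249, 1.561, -0.247]
wrist_force: [0.3, 0.0, -0.9]
grip_width: 0.0209
t: 38.6
ee_pos: [0.5934, -0.2649, 0.3094]
tool_rot: [0.25, 1.559, -0.249]
wrist_force: [-0.3, 0.8, -1.2]
grip_width: 0.0213
ee [ 0.5934 -0.2649  0.3094]
scene head 316 [0.0006 0.0008] z 0.157 handle 276 [0.0012 0.0009] redz 0.278 0.372
  z 0.147 68 lateral mid -0.0 dir [-0.67 -0.74]
  z 0.167 99 lateral mid -0.0009 dir [-0.67 -0.74]
  z 0.187 117 lateral mid -0.0015 dir [-0.67 -0.74]
  z 0.207 227 lateral mid -0.0008 dir [-0.67 -0.74]
side head 187 [ 0.0006 -0.0019] z 0.158 handle 69 [ 0.0012 -0.0008] redz 0.283 0.52
  z 0.147 38 lateral mid -0.0 dir [0.94 0.33]
  z 0.167 63 lateral mid 0.0004 dir [0.94 0.33]
  z 0.187 64 lateral mid -0.0004 dir [0.94 0.33]
  z 0.207 105 lateral mid 0.0005 dir [0.94 0.33]
scene beaker 69 [ 0.59653131 -0.26627899] 0.03530364389206039
side beaker 53 [ 0.59381761 -0.26460314] 0.0359388322654682
```

View pics/bk.png

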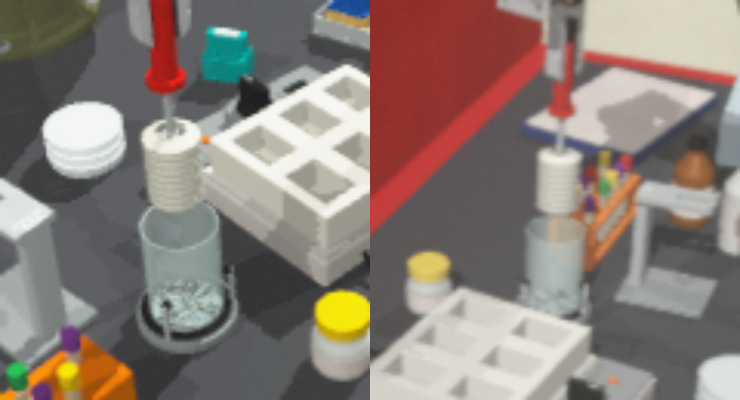

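Brush is centred over the beaker in both views. Lowering.

```bash
python3 -m crank '[{"grip":1,"tx":1,"ty":-1,"tz":-10,"ax":0,"ay":0,"az":0},{"grip":1,"tx":1,"ty":-1,"tz":-35,"ax":0,"ay":0,"az":0},{"grip":1,"tx":1,"ty":-1,"tz":-60,"ax":0,"ay":0,"az":0},{"grip":1,"tx":1,"ty":-1,"tz":-85,"ax":0,"ay":0,"az":0},{"grip":1,"tx":1,"ty":-1,"tz":-105,"ax":0,"ay":0,"az":0},{"grip":1,"tx":1,"ty":-1,"tz":-118,"ax":0,"ay":0,"az":0},{"grip":1,"tx":1,"ty":-1,"tz":-125,"ax":0,"ay":0,"az":0},{"grip":1,"tx":1,"ty":-1,"tz":-125,"ax":0,"ay":0,"az":0}]'
python3 -m crank '[{"grip":1,"tx":0,"ty":0,"tz":-2,"ax":0,"ay":0,"az":0},{"grip":1,"tx":0,"ty":0,"tz":-2,"ax":0,"ay":0,"az":0}]'
python3 -m crank '[{"grip":1,"tx":0,"ty":0,"tz":-2,"ax":0,"ay":0,"az":0},{"grip":1,"tx":0,"ty":0,"tz":-2,"ax":0,"ay":0,"az":0}]'
```

```text
t: 39.6
ee_pos: [0.5955, -0.2658, 0.1859]
tool_rot: [0.249, 1.557, -0.248]
wrist_force: [0.1, -0.6, -0.4]
grip_width: 0.0218
t: 39.8
ee_pos: [0.5959, -0.266, 0.1851]
tool_rot: [0.248, 1.555, -0.249]
wrist_force: [0.9, -1.0, -1.0]
grip_width: 0.0212
t: 40.0
ee_pos: [0.5956, -0.2659, 0.1825]
tool_rot: [0.249, 1.556, -0.249]
wrist_force: [0.7, -0.6, -1.0]
grip_width: 0.0213
```

```bash
python3 -m crank '[{"grip":1,"tx":0,"ty":0,"tz":-2,"ax":0,"ay":0,"az":0},{"grip":1,"tx":0,"ty":0,"tz":-2,"ax":0,"ay":0,"az":0}]'
python3 -m crank '[{"grip":1,"tx":0,"ty":0,"tz":-1,"ax":0,"ay":0,"az":0},{"grip":1,"tx":0,"ty":0,"tz":-1,"ax":0,"ay":0,"az":0}]'
python3 -m crank '[{"grip":1,"tx":0,"ty":0,"tz":-1,"ax":0,"ay":0,"az":0},{"grip":1,"tx":0,"ty":0,"tz":-1,"ax":0,"ay":0,"az":0}]'
```

```text
t: 40.2
ee_pos: [0.5956, -0.2658, 0.1801]
tool_rot: [0.249, 1.557, -0.249]
wrist_force: [-0.0, 0.8, -1.6]
grip_width: 0.0218
t: 40.4
ee_pos: [0.5956, -0.2659, 0.1793]
tool_rot: [0.249, 1.557, -0.249]
wrist_force: [-0.5, -0.2, -0.4]
grip_width: 0.0213
t: 40.6
ee_pos: [0.5956, -0.2658, 0.1783]
tool_rot: [0.249, 1.557, -0.249]
wrist_force: [-0.5, 0.5, -0.9]
grip_width: 0.0216
```

```bash
python3 -m crank '[{"grip":1,"tx":0,"ty":0,"tz":-1,"ax":0,"ay":0,"az":0},{"grip":1,"tx":0,"ty":0,"tz":-1,"ax":0,"ay":0,"az":0}]'
python3 -m crank '[{"grip":1,"tx":0,"ty":0,"tz":-1,"ax":0,"ay":0,"az":0},{"grip":1,"tx":0,"ty":0,"tz":-1,"ax":0,"ay":0,"az":0}]'
```

```text
t: 40.8
ee_pos: [0.5959, -0.266, 0.1783]
tool_rot: [0.248, 1.555, -0.249]
wrist_force: [-1.0, 0.3, 4.5]
grip_width: 0.0213
t: 41.0
ee_pos: [0.5961, -0.266, 0.1782]
tool_rot: [0.248, 1.554, -0.249]
wrist_force: [-1.7, 1.0, 10.8]
grip_width: 0.0217
```

Floor contact at about 5–11 N. Now the strokes.

```bash
python3 -m crank '[{"grip":1,"tx":0,"ty":0,"tz":30,"ax":0,"ay":0,"az":0},{"grip":1,"tx":0,"ty":0,"tz":65,"ax":0,"ay":0,"az":0},{"grip":1,"tx":0,"ty":0,"tz":93,"ax":0,"ay":0,"az":0},{"grip":1,"tx":0,"ty":0,"tz":93,"ax":0,"ay":0,"az":0},{"grip":1,"tx":0,"ty":0,"tz":93,"ax":0,"ay":0,"az":0}]'
python3 -m crank '[{"grip":1,"tx":0,"ty":0,"tz":-30,"ax":0,"ay":0,"az":0},{"grip":1,"tx":0,"ty":0,"tz":-60,"ax":0,"ay":0,"az":0},{"grip":1,"tx":0,"ty":0,"tz":-80,"ax":0,"ay":0,"az":0},{"grip":1,"tx":0,"ty":0,"tz":-87,"ax":0,"ay":0,"az":0},{"grip":1,"tx":0,"ty":0,"tz":-90,"ax":0,"ay":0,"az":0},{"grip":1,"tx":0,"ty":0,"tz":-92,"ax":0,"ay":0,"az":0},{"grip":1,"tx":0,"ty":0,"tz":-92,"ax":0,"ay":0,"az":0}]'
```

```text
t: 41.5
ee_pos: [0.5956, -0.2658, 0.269]
tool_rot: [0.249, 1.556, -0.249]
wrist_force: [-0.4, -0.4, -0.7]
grip_width: 0.0211
t: 42.2
ee_pos: [0.5959, -0.266, 0.1783]
tool_rot: [0.248, 1.555, -0.249]
wrist_force: [-0.2, 0.6, 2.7]
grip_width: 0.0219
```

```bash
python3 -m crank '[{"grip":1,"tx":0,"ty":0,"tz":30,"ax":0,"ay":0,"az":0},{"grip":1,"tx":0,"ty":0,"tz":65,"ax":0,"ay":0,"az":0},{"grip":1,"tx":0,"ty":0,"tz":93,"ax":0,"ay":0,"az":0},{"grip":1,"tx":0,"ty":0,"tz":93,"ax":0,"ay":0,"az":0},{"grip":1,"tx":0,"ty":0,"tz":93,"ax":0,"ay":0,"az":0}]'
python3 -m crank '[{"grip":1,"tx":0,"ty":0,"tz":-30,"ax":0,"ay":0,"az":0},{"grip":1,"tx":0,"ty":0,"tz":-60,"ax":0,"ay":0,"az":0},{"grip":1,"tx":0,"ty":0,"tz":-80,"ax":0,"ay":0,"az":0},{"grip":1,"tx":0,"ty":0,"tz":-88,"ax":0,"ay":0,"az":0},{"grip":1,"tx":0,"ty":0,"tz":-91,"ax":0,"ay":0,"az":0},{"grip":1,"tx":0,"ty":0,"tz":-93,"ax":0,"ay":0,"az":0},{"grip":1,"tx":0,"ty":0,"tz":-93,"ax":0,"ay":0,"az":0}]'
python3 -m crank '[{"grip":1,"tx":0,"ty":0,"tz":30,"ax":0,"ay":0,"az":0},{"grip":1,"tx":0,"ty":0,"tz":65,"ax":0,"ay":0,"az":0},{"grip":1,"tx":0,"ty":0,"tz":100,"ax":0,"ay":0,"az":0},{"grip":1,"tx":0,"ty":0,"tz":135,"ax":0,"ay":0,"az":0},{"grip":1,"tx":0,"ty":0,"tz":160,"ax":0,"ay":0,"az":0},{"grip":1,"tx":0,"ty":0,"tz":160,"ax":0,"ay":0,"az":0},{"grip":1,"tx":0,"ty":0,"tz":160,"ax":0,"ay":0,"az":0}]'
python3 tilt.py
```

```text
t: 42.7
ee_pos: [0.5956, -0.2659, 0.2704]
tool_rot: [0.248, 1.556, -0.249]
wrist_force: [-0.1, 0.4, -0.8]
grip_width: 0.0212
t: 43.4
ee_pos: [0.5959, -0.266, 0.1783]
tool_rot: [0.248, 1.555, -0.249]
wrist_force: [-0.6, 0.1, -1.4]
grip_width: 0.0213
t: 44.1
ee_pos: [0.5956, -0.2659, 0.3369]
tool_rot: [0.249, 1.556, -0.249]
wrist_force: [0.8, -0.3, -2.5]
grip_width: 0.0212
ee [ 0.5956 -0.2659  0.3369]
scene head 339 [ 0.0004 -0.    ] z 0.185 handle 288 [0.0012 0.0007] redz 0.305 0.391
  z 0.175 71 lateral mid 0.0002 dir [-0.68 -0.74]
  z 0.195 113 lateral mid -0.0008 dir [-0.68 -0.74]
  z 0.215 115 lateral mid 0.0001 dir [-0.68 -0.74]
  z 0.235 231 lateral mid -0.0005 dir [-0.68 -0.74]
side head 204 [-0.0002 -0.0024] z 0.185 handle 86 [ 0.0045 -0.0006] redz 0.306 0.562
  z 0.175 43 lateral mid -0.0003 dir [0.94 0.33]
  z 0.195 63 lateral mid -0.0005 dir [0.94 0.33]
  z 0.215 73 lateral mid -0.0012 dir [0.94 0.33]
  z 0.235 99 lateral mid -0.0003 dir [0.94 0.33]
```

Three strokes done, each reaching the floor (ee z ≈ 0.178). Returning to the front of the hanger.

```bash
python3 -m crank '[{"grip":1,"tx":-40,"ty":0,"tz":0,"ax":0,"ay":0,"az":0},{"grip":1,"tx":-85,"ty":0,"tz":0,"ax":0,"ay":0,"az":0},{"grip":1,"tx":-130,"ty":0,"tz":0,"ax":0,"ay":0,"az":0},{"grip":1,"tx":-175,"ty":0,"tz":0,"ax":0,"ay":0,"az":0},{"grip":1,"tx":-215,"ty":-20,"tz":0,"ax":0,"ay":0,"az":0},{"grip":1,"tx":-228,"ty":-60,"tz":0,"ax":0,"ay":0,"az":0},{"grip":1,"tx":-228,"ty":-95,"tz":0,"ax":0,"ay":0,"az":0},{"grip":1,"tx":-228,"ty":-103,"tz":0,"ax":0,"ay":0,"az":0}]'
python3 -m crank '[{"grip":1,"tx":0,"ty":0,"tz":-40,"ax":0,"ay":0,"az":0},{"grip":1,"tx":0,"ty":0,"tz":-80,"ax":0,"ay":0,"az":0},{"grip":1,"tx":0,"ty":0,"tz":-115,"ax":0,"ay":0,"az":0},{"grip":1,"tx":0,"ty":0,"tz":-135,"ax":0,"ay":0,"az":0},{"grip":1,"tx":0,"ty":0,"tz":-142,"ax":0,"ay":0,"az":0},{"grip":1,"tx":0,"ty":0,"tz":-142,"ax":0,"ay":0,"az":0},{"grip":1,"tx":0,"ty":0,"tz":-142,"ax":0,"ay":0,"az":0}]'
```

```text
t: 45.0
ee_pos: [0.3665, -0.3711, 0.3356]
tool_rot: [0.252, 1.558, -0.25]
wrist_force: [-0.2, 1.2, -0.9]
grip_width: 0.0218
t: 45.7
ee_pos: [0.368, -0.369, 0.1964]
tool_rot: [0.248, 1.555, -0.249]
wrist_force: [0.4, -1.1, -1.1]
grip_width: 0.0214
```

```bash
python3 -m crank '[{"grip":1,"tx":15,"ty":0,"tz":0,"ax":0,"ay":0,"az":0},{"grip":1,"tx":30,"ty":0,"tz":0,"ax":0,"ay":0,"az":0},{"grip":1,"tx":45,"ty":0,"tz":0,"ax":0,"ay":0,"az":0},{"grip":1,"tx":60,"ty":0,"tz":0,"ax":0,"ay":0,"az":0},{"grip":1,"tx":75,"ty":0,"tz":0,"ax":0,"ay":0,"az":0},{"grip":1,"tx":82,"ty":0,"tz":0,"ax":0,"ay":0,"az":0},{"grip":1,"tx":82,"ty":0,"tz":0,"ax":0,"ay":0,"az":0}]'
python3 - <<'E'
from h import *
a,_,_=grab("scene");b,_,_=grab("side")
cv2.imwrite("pics/hg.png",np.hstack([cv2.resize(a[180:290,165:275],(400,400)),cv2.resize(b[120:210,330:420],(400,400))])[...,::-1])
E
```

```text
t: 46.4
ee_pos: [0.4506, -0.3687, 0.1956]
tool_rot: [0.248, 1.556, -0.248]
wrist_force: [-0.5, -1.0, -1.6]
grip_width: 0.0216
```

View pics/hg.png

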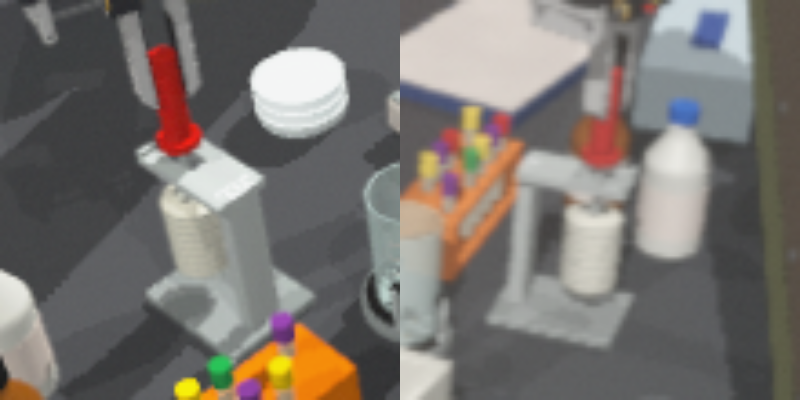

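Collar (178,140) sits over the fork with the stem in the slot. Lowering onto the seat.

```bash
python3 -m crank '[{"grip":1,"tx":-1,"ty":0,"tz":-5,"ax":0,"ay":0,"az":0},{"grip":1,"tx":-1,"ty":0,"tz":-10,"ax":0,"ay":0,"az":0},{"grip":1,"tx":-1,"ty":0,"tz":-13,"ax":0,"ay":0,"az":0},{"grip":1,"tx":-1,"ty":0,"tz":-14,"ax":0,"ay":0,"az":0},{"grip":1,"tx":-1,"ty":0,"tz":-14,"ax":0,"ay":0,"az":0}]'
python3 -m crank '[{"grip":1,"tx":0,"ty":0,"tz":-1.5,"ax":0,"ay":0,"az":0},{"grip":1,"tx":0,"ty":0,"tz":-1.5,"ax":0,"ay":0,"az":0}]'
```

```text
t: 47.0
ee_pos: [0.4485, -0.3689, 0.1812]
tool_rot: [0.249, 1.557, -0.249]
wrist_force: [0.3, 0.5, -1.4]
grip_width: 0.0213
t: 47.2
ee_pos: [0.4487, -0.369, 0.1801]
tool_rot: [0.248, 1.556, -0.249]
wrist_force: [-0.4, -0.5, 0.8]
grip_width: 0.0217
```

Seated. Opening and raising straight up.

```bash
python3 -m crank '[{"grip":0.7,"tx":0,"ty":0,"tz":0,"ax":0,"ay":0,"az":0},{"grip":0.5,"tx":0,"ty":0,"tz":0,"ax":0,"ay":0,"az":0},{"grip":0.4,"tx":0,"ty":0,"tz":0,"ax":0,"ay":0,"az":0},{"grip":0.4,"tx":0,"ty":0,"tz":0,"ax":0,"ay":0,"az":0},{"grip":0.4,"tx":0,"ty":0,"tz":20,"ax":0,"ay":0,"az":0},{"grip":0.4,"tx":0,"ty":0,"tz":50,"ax":0,"ay":0,"az":0},{"grip":0.4,"tx":0,"ty":0,"tz":90,"ax":0,"ay":0,"az":0},{"grip":0.4,"tx":0,"ty":0,"tz":135,"ax":0,"ay":0,"az":0}]'
python3 -m crank '[{"grip":0.4,"tx":-10,"ty":40,"tz":20,"ax":0,"ay":0,"az":0},{"grip":0.4,"tx":-15,"ty":85,"tz":30,"ax":0,"ay":0,"az":0},{"grip":0.4,"tx":-20,"ty":130,"tz":30,"ax":0,"ay":0,"az":0},{"grip":0.4,"tx":-20,"ty":130,"tz":30,"ax":0,"ay":0,"az":0},{"grip":0.4,"tx":-20,"ty":130,"tz":30,"ax":0,"ay":0,"az":0},{"grip":0.4,"tx":-20,"ty":130,"tz":30,"ax":0,"ay":0,"az":0},{"grip":0.4,"tx":-20,"ty":130,"tz":30,"ax":0,"ay":0,"az":0},{"grip":0.4,"tx":-20,"ty":130,"tz":30,"ax":0,"ay":0,"az":0}]'
python3 chk.py
python3 - <<'E'
from h import *
a,d,c=grab("scene");X=cloud(a,d,c);w,dw,cw=grab("wrist");Y=cloud(w,dw,cw)
k=(d>0)&(abs(X[...,2]-.233)<.003)&(abs(X[...,0]-.45)<.04)&(abs(X[...,1]+.368)<.04);print("handle top",X[k].mean(0),k.sum())
k=(dw>0)&(Y[...,2]>.083)&(Y[...,2]<.092)&(abs(Y[...,0]-.4663)<.028)&(abs(Y[...,1]+.0137)<.028)
if k.sum()>20:print("dial",[np.round(q,1) for q in cv2.minAreaRect((Y[k][:,:2]*1000).astype(np.float32))],k.sum())
cv2.imwrite("pics/fin.png",np.hstack([cv2.resize(a[130:320,140:430],(460,301)),cv2.resize(w[:240],(340,301))])[...,::-1])
E
```

```text
t: 48.0
ee_pos: [0.4483, -0.3685, 0.3158]
tool_rot: [0.249, 1.558, -0.248]
wrist_force: [0.3, -0.7, 0.4]
grip_width: 0.0567
t: 48.8
ee_pos: [0.4286, -0.2396, 0.3444]
tool_rot: [0.25, 1.557, -0.249]
wrist_force: [-0.0, 1.5, 0.1]
grip_width: 0.0566
t 48.8 ee [ 428.6 -239.6  344.4] jaw 71.8 q6 -1.84
scene tray [array([474., 310.]), array([245.2, 145.1]), np.float64(9.5)]
scene 0.067 [array([490.3, 341.4]), array([13.8, 20.9]), np.float64(16.3)] 11
scene 0.067 [array([415.9, 260.7]), array([29.2, 12.4]), np.float64(46.9)] 13
scene 0.067 [array([461.2, 272.5]), array([12.3, 19.6]), np.float64(35.5)] 10
scene 0.067 [array([495.7, 274.4]), array([26.5, 15.9]), np.float64(51.5)] 11
scene 0.067 [array([572.2, 285.4]), array([32.2, 14.1]), np.float64(45.8)] 15
side tray [array([473.6, 309.6]), array([242.3, 142.4]), np.float64(9.5)]
side 0.067 [array([557.4, 289.5]), array([49.1, 18.8]), np.float64(8.1)] 46
side 0.067 [array([478.1, 276.4]), array([49.9, 21.3]), np.float64(4.2)] 51
side 0.067 [array([397.9, 264.3]), array([49. , 19.7]), np.float64(11.7)] 53
side 0.067 [array([549.2, 351.6]), array([49.8, 19.8]), np.float64(4.7)] 49
side 0.067 [array([468.9, 343.2]), array([48.1, 21.5]), np.float64(11.5)] 51
handle top [ 0.45231455 -0.37040002  0.23268017] 34
dial [array([466. , -14.2]), array([15. , 41.7]), np.float64(82.1)] 281
```

View pics/fin.png

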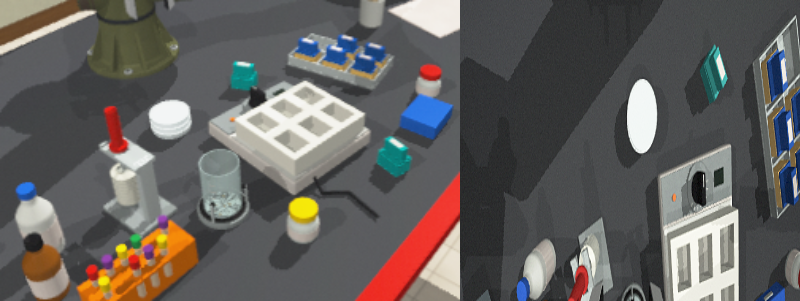

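The dial's bar is aligned with the warmer (82° against 83°), the brush hangs upright with its top at z 0.233, and five casts are in the tray. Handing in.

```bash
python3 -c "
from plant import job,get_state
print(get_state()['t']);print(job.hand_in())"
```

```text
49.0
the job is handed in; nothing more can be done
None
```

The job is done and was handed in at 49 s; no verdict came back.

- **Casts:** There were five, one mould cavity being empty from the start. All five stand upright in separate tray compartments, with bar tops about 67 mm above the bench as expected. The turquoise look-alikes were not touched.
- **Dial:** I turned it anticlockwise until the torque rose against the stop. Its bar then measured 82–86° across two looks, against 83° for off.
- **Brush:** It made three strokes to the beaker floor, each drawn up more than 90 mm. The highest contact force I read was about 11 N. On the third stroke the arm stopped at the same floor height, but no contact force showed. It hangs upright by its collar again, handle top at about 233 mm, as it should be.

**Disagreement with the description:** The real fingertips sit about 12 mm behind the reported TCP, not 17 mm ahead. My first grip on the dial closed on nothing above the handle, without disturbing it. I measured the offset with the wrist camera's depth and used it from then on.

I saw no knock to the tray or casts at any check.

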